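Set up the board trimmer for cutting ink swatches

ROBOT

A 6-joint arm with a two-finger parallel gripper is mounted at the origin on the work surface. World frame = base frame: x ahead of the robot, y to its left, z up, the work surface at z = 0. Lengths are in m, angles in rad, forces in N, time in s.
With the tool pointing down it reaches from about 0.4 to 0.825 m from the base axis. Payload 7 kg.
Tool frame: the origin (TCP) lies midway between the tips of the shut fingers; the grasp point (between the pads) lies hold_point_z behind it (hold_point_z is the distance from the TCP to the grasp point, in m); z points along the fingers, y is the line along which they close (so a half turn about z gives the same grasp; the last joint's range is limited). The gripper opens to 88 mm and grips with 3 to 60 N. Pads are 19 mm wide; open, the fingers measure 130 mm over their backs; the gripper's body (78 mm by 193 mm) begins 47 mm behind the grasp point.
Start: joints at [-1.051, 0.359, 0.012, 0, -1.224, -0.288], TCP at [0.155, -0.657, 0.202] pointing down, gripper open.
Joint ranges: [-3.07, 3.07], [-1.43, 2.12], [-1.02, 1.25], [-3.03, 1.67], [-3.05, -0], [-3.03, 3.03]. Speed limits (rad/s): [2.39, 2.39, 3.01, 3.14, 3.14, 3.14].

INTERFACE

Orientations are given as [roll, pitch, yaw] about the fixed x, y, z axes, in that order (R = Rz(yaw) Ry(pitch) Rx(roll)).
In Python, from station import * gives the robot as it stands.
- The arm moves only by the tool apply_moves, never from a script. Its argument "steps" is a list of rows, each an object with "translation": the shift along the world's x, y, z scaled (see below), a list of three; "rotation": the turn, a rotation vector about the world's x, y, z scaled (see below), a list of three. A call has exactly 10 rows; each row is the pose to reach, as a shift and turn from the pose commanded when the call began; what a row does not reach only later rows make up. The controller multiplies each number of a shift by 250 mm and each number of a turn by 30 degrees. A row lasts 1/12 s, in which the tool goes at most 41.7 mm and 7.16 degrees, less where a joint would pass 70% of its speed; a pose out of reach is approached as far as the arm can. A call with a number of a shift or a turn outside -1 to 1 is refused whole. A call with a gripper value outside its range is refused whole. "jaw" is the closure, from -1 (fully open) to 1 (shut), so that 0 is half open, set as the call begins (left out, the last holds). The fingers move at their own pace and stop on an object; "newtons" is the grip in N (left out, the last holds). Time passes only in rows, so rows that repeat a pose let the fingers close, or fill a call up. It gives the time, the measured TCP pose, the force, the opening and the grip force at its end, in the units of the state.
- get_state(): the state, without advancing time (a new reading comes with each control period).
- grab_frame(name): name is "scene" or "side" or "wrist"; returns the picture (384x512x3 uint8, blue, green, red); there is no depth.
- camera_model(name): a dict with "fx", "fy", "cx", "cy" (pixels), "k1" (the pictures are not rectified: a ray, as slopes to the right and down, at radius r is drawn at 1 + k1 r^2 times it, then the intrinsics apply), "xyz" and "rotation" of the camera in the world. Camera axes: x right, y down, z forward; pixel columns grow to the right and rows downward; lengths in m; the calibration is good to about 2 mm. A picture is of the moment at which its call begins: read the wrist's pose just before it. camera_model takes no time and is no camera call; for the wrist camera it gives the pose at the moment of the call.
- job_done(): hands the job in; it is judged then, once.
The state is a dict: "t": time; "q": joint angles; "qd": joint speeds; "joint_efforts": joint torques, N m; "eef_pos": TCP position; "ee_rot": TCP orientation; "force": force on the tool from outside, world axes, zero at the start; "moment": the same for the moment, N m; "width": finger opening in m; "gripper_force": force on a finger pad.
Only numpy, scipy, OpenCV 4.12 (cv2) and the standard library are available. Lean on these libraries where they do the work, as an engineer would, in place of code of your own. Each camera call takes 0.05 s, during which the arm holds its last target. There are 200 camera calls.

TASK

Get the small board trimmer ready to cut the long painted strip into swatch chips. Take the ink bottle off the trimmer's bed and stand it upright on the table; slide the strip in flat under the raised rail until its long edge touches both stop pins at once and its end touches the gauge bar; then press the rail down by its end pad until the catch holds it, and leave it so. Do not shift or tip the other things lying about.

Things in the scene. Friction and masses are not known exactly. Their poses are not given: they have to be found in the camera images.
- trimmer: Small board trimmer, fixed. Grey bed: x -85 to +90 mm, y +-150 mm, its top 22 mm above the table. Origin: on the table under the bed's middle. x points from the open front of the bed, where the strip goes in, across the rail to the gauge side; y along the rail from the catch end (-y) to the hinge end (+y); z up. The rail crosses at x -12 to +18..
- pin_front (a point): Foot, on the bed, of the front stop pin: upright steel, 8 mm thick, 12 mm tall, at trimmer x = -70, y = 74 mm. The strip's long edge belongs against its -y side (y = 70). Axes as the trimmer.
- pin_rear (a point): Foot of the rear stop pin, the same, beyond the rail at trimmer x = +36, y = 74 mm.
- hinge (a point): Middle of the rail's hinge axis, which runs along trimmer x, at trimmer (3, 135, 36) mm. Black hinge cheeks, 52 mm above the table, stand round it (y 118 to 152).
- tower (a point): Middle of the top of the black catch tower, 44 mm (x) by 16 mm (y), 52 mm tall, that stands at the rail's free end at trimmer (3, -159) mm.
- rail (a joint): Hinged aluminium rail, 0.26 m long, 30 mm wide, sprung up. 0 = raised, grows as pressed; 0.32 level, 0.335 lower stop. A sprung catch snaps over its end at 0.32 to 0.335 and then holds it at about 0.32; let go earlier, it springs up. The pad takes 2 to 3 N at the start, 8 to 14 N at the catch. Raised, it clears the strip's place by 20 mm. A sprung clear clamp bar under it holds the strip.
- rail_pad (a point): Middle of the top of the ribbed grey press pad (46 mm across the rail, 55 mm along it) at the rail's free end: 242.5 mm along the rail from the hinge axis and 26 mm above it, square to the rail. Raised it is at trimmer (3, -87, 137) mm, at the lower stop at (3, -108, 58) mm.
- gauge (a joint): Setting of the gauge bar, locked by its thumb screws, 0 to 0.020 m: its face lies at trimmer x = 45 mm plus this. It differs from start to start; leave it as set.
- gauge_face (a point): Foot of the steel gauge bar's face that looks to the rail (to -x), on the bed at trimmer y = 30 mm; the bar is 100 mm long along y, 10 mm tall, with two black thumb screws to 20 mm. The strip's end belongs against this face. Axes as the trimmer.
- strip: Painted ink strip on stiff white board, 200 (x) by 60 (y) by 6 mm, 28 to 56 g. Origin: middle of its underside. Starts flat on the table. Either end may go in first. In place its origin is at trimmer y = 40 mm, 100 mm before the gauge face, z = 22 mm.
- bottle: The ink bottle that stands on the trimmer's bed, in the strip's way: round, 32 mm across up to 52 mm, then a narrow white cap and tip, 90 mm tall in all, 30 to 63 g. Origin: middle of its underside. It may stand anywhere free on the table.
- bottle_b: Bystander: ink bottle of the same shape and size, standing on the table by the front of the trimmer. Origin: middle of its underside.
- bottle_c: Bystander: another such ink bottle standing on the table by the front of the trimmer. Origin: middle of its underside.
- bottle_d: Bystander: an ink bottle lying on its side beside the strip, 90 mm (x) by 32 mm, 32 mm tall. Origin: on the table below its middle.
- dish_a: Bystander: round black metal dish, 86 mm across, 20 mm tall, beside the strip. Origin: middle of its underside.
- dish_b: Bystander: another such black dish. Origin: middle of its underside.
- tile: Bystander: square painted ceramic tile, 108 by 108 by 7 mm. Origin: middle of its underside.
- blower: Bystander: rubber air blower bulb lying on its side, 105 mm long (x, nozzle to +x), 52 mm thick. Origin: on the table below the middle of its length.

How it is judged:
By the outcome, as a careful person would: the job done as asked, in the order asked, and still so for the second after the job is handed in, with the robot touching nothing.
It also fails if it takes over 67 s, if anything falls off the work surface, if the arm or the gripper's body presses on something with over 40 N, if the wrist force passes 120 N, or if a joint passes its speed limit or range.

## Working session

There is one attempt and no reset: what is moved stays moved. The work goes in short steps, Python scripts to look and compute and a tool call to move; the robot and the scene stay as the last step left them, time stands still between calls to the robot, and variables do not carry over. Pictures are saved under pics/ and viewed, at most 10 in all, crops included, and the job is handed in when it is done.

Besides the shell and the picture viewer there is one more tool, called after "Emit:" by a JSON object that holds its "fn" and its "kwargs", one argument or row to a line. apply_moves: Moves the arm, as the interface text tells. Shifts and turns lie within -1 to 1; 1 stands for 250 mm of shift or 30 degrees of turn. Its arguments: {"type":"object","properties":{"steps":{"type":"array"},"jaw":{"type":"number"},"newtons":{"type":"number"}},"required":["steps"]}

```bash
mkdir -p pics; ls; python3 - <<'E'
from station import *
import cv2
s=get_state();print(s)
for n in("scene","side","wrist"):
    c=camera_model(n);print(n,c)
    cv2.imwrite(f"pics/{n}0.png",grab_frame(n))
E
```

```text
pics
{'t': 0.0, 'q': array([-1.05092597e+00,  3.59369902e-01,  1.10641070e-02, -3.33302746e-04,
       -1.22407578e+00, -2.88095230e-01]), 'qd': array([ 0.00029424, -0.00037384, -0.00120885,  0.00095807, -0.00105019,
       -0.00052632]), 'joint_efforts': array([-1.07249463e-03, -5.82711911e+01,  2.93049181e+01,  6.99705362e+00,
        6.82194936e-03, -1.50198166e-04]), 'eef_pos': array([ 0.15489697, -0.6564567 ,  0.20143901]), 'ee_rot': array([ 3.13998371e+00, -1.50038822e-04, -2.90993091e+00]), 'force': array([ 0.69678887, -0.07144523,  0.16982243]), 'moment': array([ 0.02426061,  0.04594023, -0.05327822]), 'gripper_force': 0.0, 'width': 0.08769189315140916}
scene {'fx': 378.25561205489726, 'fy': 378.25561205489726, 'cx': 260.30562847895857, 'cy': 193.45650337525416, 'k1': 0.011590044636126487, 'xyz': array([ 1.1463922 , -0.89687292,  0.76679364]), 'rotation': array([-2.10171312, -0.01849984,  0.56978968])}
side {'fx': 375.46645881686516, 'fy': 375.46645881686516, 'cx': 257.509002001984, 'cy': 185.48494396617735, 'k1': -0.09202545183764299, 'xyz': array([0.30731058, 0.86581462, 0.75632256]), 'rotation': array([-2.19397574,  0.0066117 , -2.87375904])}
wrist {'fx': 322.5894017924937, 'fy': 322.5894017924937, 'cx': 251.30919579999028, 'cy': 189.44199669600954, 'k1': -0.011656350905823645, 'xyz': array([ 0.09010642, -0.67216416,  0.38431985]), 'rotation': array([ 2.89247470e+00, -1.85596316e-03,  1.80279139e+00])}
```

View pics/scene0.png

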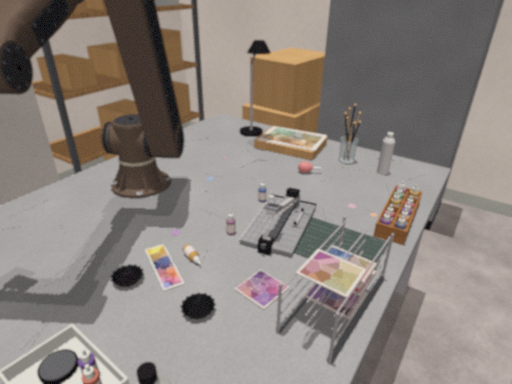

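View pics/side0.png

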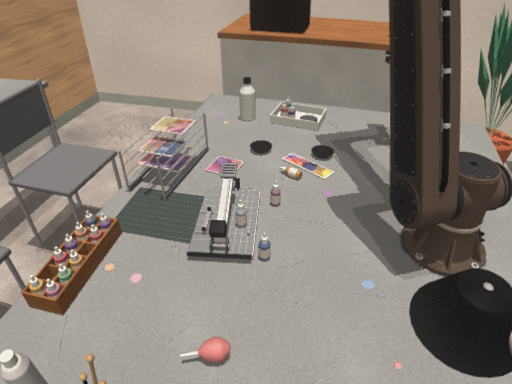

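```bash
cat > h.py <<'E'
import numpy as np, cv2
from scipy.spatial.transform import Rotation as R
def ray(c,u,v):
    xd=np.array([(u-c['cx'])/c['fx'],(v-c['cy'])/c['fy']]);p=xd.copy()
    for _ in range(10): p=xd/(1+c['k1']*(p@p))
    return R.from_euler('xyz',c['rotation']).apply([p[0],p[1],1.])
def onz(c,u,v,z=0.):
    d=ray(c,u,v);o=np.array(c['xyz']);return o+d*(z-o[2])/d[2]
def proj(c,P):
    q=R.from_euler('xyz',c['rotation']).inv().apply(np.array(P)-c['xyz']);p=q[:2]/q[2]
    p=p*(1+c['k1']*(p@p));return np.array([c['fx']*p[0]+c['cx'],c['fy']*p[1]+c['cy']])
E
python3 - <<'E'
import sys;sys.path.insert(0,'.')
from station import *
from h import *
a=cv2.imread('pics/scene0.png')[180:280,225:325];b=cv2.imread('pics/side0.png')[160:260,180:280]
f=lambda i,w,h:cv2.resize(i,(w,h),interpolation=cv2.INTER_CUBIC)
top=np.hstack([f(a,400,400),f(b,400,400)])
cv2.imwrite('pics/trim.png',top)
c=camera_model('scene')
for n,u,v,z in [('strip',147,250,.006),('strip',166,244,.006),('strip',183,280,.006),('strip',162,287,.006),('bed',242,243,.022),('bed',262,195,.022),('bed',317,205,.022),('bed',290,253,.022),('bA',262,200,0),('bB',230,233,0),('dish',128,277,.01),('dish',198,307,.01),('bd',193,256,.016),('tile',262,288,0)]: print(n,onz(c,u,v,z).round(3))
E
```

```text
strip [ 0.355 -0.294  0.006]
strip [ 0.382 -0.239  0.006]
strip [ 0.54  -0.331  0.006]
strip [ 0.511 -0.384  0.006]
bed [ 0.593 -0.116  0.022]
bed [0.485 0.173 0.022]
bed [0.693 0.227 0.022]
bed [ 0.744 -0.074  0.022]
bA [0.486 0.172 0.   ]
bB [ 0.512 -0.07   0.   ]
dish [ 0.405 -0.411  0.01 ]
dish [ 0.644 -0.387  0.01 ]
bd [ 0.502 -0.245  0.016]
tile [ 0.74  -0.228  0.   ]
```

View pics/trim.png

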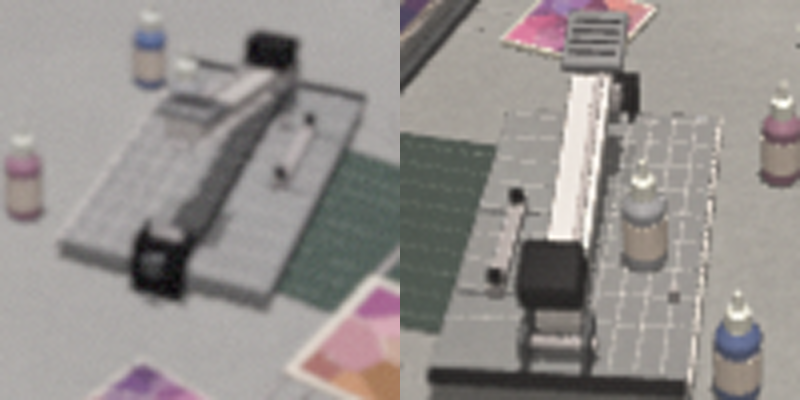

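```bash
cat >> h.py <<'E'
from scipy.optimize import least_squares
def T2(p,xy):
    c,s=np.cos(p[2]),np.sin(p[2]);return np.array([p[0]+c*xy[0]-s*xy[1],p[1]+s*xy[0]+c*xy[1]])
def inv2(p,w):
    c,s=np.cos(p[2]),np.sin(p[2]);d=np.array(w[:2])-p[:2];return np.array([c*d[0]+s*d[1],-s*d[0]+c*d[1]])
def fit(obs,p0):
    # obs: (cam, u,v, local x,y,z)
    f=lambda p:np.concatenate([proj(c,[*T2(p,(x,y)),z])-[u,v] for c,u,v,x,y,z in obs])
    r=least_squares(f,p0,loss='soft_l1');return r.x,r.fun.reshape(-1,2)
E
python3 - <<'E'
import station
from station import *
from h import *
print([n for n in dir(station) if n[0]!='_'], getattr(station,'hold_point_z',None))
s=camera_model('scene');d=camera_model('side')
B=[(-.085,-.15,.022),(.09,-.15,.022),(.09,.15,.022),(-.085,.15,.022)]
S=[(240,240),(292.5,253.8),(316.2,203.8),(273.7,195)]
D=[(260,189.5),(206,188),(188,253),(252.5,255)]
obs=[(s,*S[i],*B[i]) for i in(0,1,2)]+[(d,*D[i],*B[i]) for i in range(4)]
p,r=fit(obs,[.63,.05,.27]);print(p.round(4),r.round(1).tolist())
for n,u,v,z in [('bottle',241.3,225,.022),('blue',264,259,0),('pink',275,205,0),('blower',213,350,.02)]:
    w=onz(d,u,v,z);print(n,w.round(3),inv2(p,w).round(3))
for n,u,v in [('pink',230.5,233.5),('blue',262,201)]: print(n,onz(s,u,v,0).round(3),inv2(p,onz(s,u,v,0)).round(3))
E
```

```text
['Unreachable', 'camera_model', 'get_state', 'grab_frame', 'hold_point_z', 'job_done'] 0.0188
[0.6262 0.0639 0.2128] [[-0.0, -1.4], [-0.3, -2.3], [-1.5, 0.0], [-1.7, -0.7], [-0.0, -0.6], [-0.3, -0.4], [-0.2, 0.1]]
bottle [0.576 0.085 0.022] [-0.045  0.031]
blue [ 0.483  0.178 -0.   ] [-0.116  0.142]
pink [ 0.508 -0.058  0.   ] [-0.142 -0.094]
blower [0.516 0.478 0.02 ] [-0.02   0.428]
pink [ 0.515 -0.072  0.   ] [-0.138 -0.109]
blue [0.49  0.166 0.   ] [-0.111  0.128]
```

Emit:
{"fn": "apply_moves", "kwargs": {
  "steps": [
    {"translation":[0.1,0.1,0.04],"rotation":[0,0,0]},
    {"translation":[0.2,0.2,0.08],"rotation":[0,0,0]},
    {"translation":[0.3,0.3,0.12],"rotation":[0,0,0]},
    {"translation":[0.4,0.4,0.16],"rotation":[0,0,0]},
    {"translation":[0.5,0.5,0.2],"rotation":[0,0,0]},
    {"translation":[0.6,0.6,0.24],"rotation":[0,0,0]},
    {"translation":[0.7,0.7,0.28],"rotation":[0,0,0]},
    {"translation":[0.8,0.8,0.32],"rotation":[0,0,0]},
    {"translation":[0.9,0.9,0.36],"rotation":[0,0,0]},
    {"translation":[1,1,0.4],"rotation":[0,0,-0.04]}
  ]
}}

```text
t: 0.98
eef_pos: [0.4059, -0.4054, 0.3028]
ee_rot: [3.141, 0.0, -2.931]
force: [0.1, -0.9, 0.3]
width: 0.0877
gripper_force: 0.0
```

```bash
python3 - <<'E'
from station import *
from h import *
import json
def ser(c): return {k:(v.tolist() if hasattr(v,'tolist') else v) for k,v in c.items()}
c=camera_model('wrist');im=grab_frame('wrist');cv2.imwrite('pics/w1.png',im);json.dump(ser(c),open('w1.json','w'))
s=get_state();print(s['eef_pos'],s['ee_rot'],s['t'])
E
```

```text
[ 0.41002954 -0.4029741   0.30485694] [-3.13982703  0.00319128 -2.93073731] 1.0333
```

Emit:
{"fn": "apply_moves", "kwargs": {
  "steps": [
    {"translation":[0.05,0.1,0],"rotation":[0,0,0]},
    {"translation":[0.1,0.2,0],"rotation":[0,0,0]},
    {"translation":[0.15,0.3,0],"rotation":[0,0,0]},
    {"translation":[0.2,0.4,0],"rotation":[0,0,0]},
    {"translation":[0.25,0.5,0],"rotation":[0,0,0]},
    {"translation":[0.3,0.6,0],"rotation":[0,0,0]},
    {"translation":[0.35,0.7,0],"rotation":[0,0,0]},
    {"translation":[0.4,0.8,0],"rotation":[0,0,0]},
    {"translation":[0.45,0.9,0],"rotation":[0,0,0]},
    {"translation":[0.5,1,0],"rotation":[0,0,0]}
  ]
}}

```text
t: 1.87
eef_pos: [0.5303, -0.1556, 0.3023]
ee_rot: [3.141, -0.0, -2.931]
force: [0.0, -0.2, -0.6]
width: 0.0872
gripper_force: 0.0
```

Emit:
{"fn": "apply_moves", "kwargs": {
  "steps": [
    {"translation":[0,0.12,0],"rotation":[0,0,0]},
    {"translation":[0,0.24,0],"rotation":[0,0,0]},
    {"translation":[0,0.36,0],"rotation":[0,0,0]},
    {"translation":[0,0.48,0],"rotation":[0,0,0]},
    {"translation":[0,0.6,0],"rotation":[0,0,0]},
    {"translation":[0,0.7,0],"rotation":[0,0,0]},
    {"translation":[0,0.8,0],"rotation":[0,0,0]},
    {"translation":[0,0.9,0],"rotation":[0,0,0]},
    {"translation":[0,0.9,0],"rotation":[0,0,0]},
    {"translation":[0,0.9,0],"rotation":[0,0,0]}
  ]
}}

```text
t: 2.7
eef_pos: [0.5298, 0.0691, 0.302]
ee_rot: [-3.142, -0.001, -2.928]
force: [-0.3, 0.5, 0.4]
width: 0.0875
gripper_force: 0.0
```

```bash
python3 - <<'E'
from station import *
from h import *
import json
def ser(c): return {k:(v.tolist() if hasattr(v,'tolist') else v) for k,v in c.items()}
c=camera_model('wrist');im=grab_frame('wrist');cv2.imwrite('pics/w2.png',im);json.dump(ser(c),open('w2.json','w'))
cv2.imwrite('pics/w2b.png',cv2.resize(im,(800,600),interpolation=cv2.INTER_CUBIC))
s=get_state();print(s['eef_pos'],s['ee_rot'],s['t'])
E
```

```text
[0.52983531 0.0683136  0.30208955] [-3.14139156e+00 -6.51289521e-04 -2.92949430e+00] 2.75
```

View pics/w2b.png

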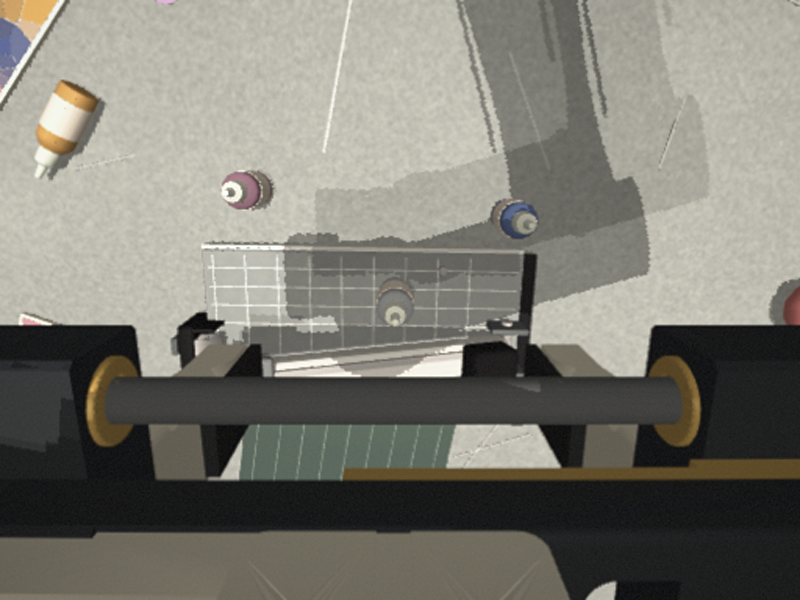

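View pics/w1.png

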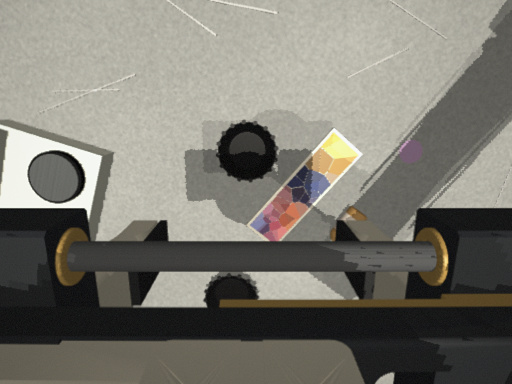

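```bash
python3 - <<'E'
from station import *
from h import *
import json
c=json.load(open('w2.json'));w1=json.load(open('w1.json'));k=1/1.5625
s=camera_model('scene');d=camera_model('side')
B=[(-.085,-.15,.022),(.09,-.15,.022),(.09,.15,.022),(-.085,.15,.022)]
S=[(240,240),(292.5,253.8),(316.2,203.8)];D=[(260,189.5),(206,188),(188,253),(252.5,255)]
obs=[(s,*S[i],*B[i]) for i in range(3)]+[(d,*D[i],*B[i]) for i in range(4)]
ob2=[(c,204*k,245*k,-.085,-.15,.022),(c,535*k,253*k,-.085,.15,.022),(c,443*k,270*k,-.07,.074,.034)]
p,r=fit(obs+ob2*2,[.626,.064,.213]);print(p.round(4),r.round(1).tolist())
p,r=fit(ob2[:2],[.626,.064,.213]);print('wrist only',p.round(4),r.round(1).tolist())
np.save('trim.npy',p)
for n,u,v,z in [('bottletip',395.5,319,.112),('bottlebase',396,288,.03),('bluetip',529,223,.09),('blueb',508,213,.01),('pinktip',231,191,.09),('pinkb',262,189,.01)]:
    w=onz(c,u*k,v*k,z);print(n,w.round(4),inv2(p,w).round(4))
# strip
im=cv2.imread('pics/w1.png')
q=[onz(w1,u,v,.006)[:2] for u,v in [(334,128),(361,153),(274,241),(247,227)]]
q=np.array(q);print(q.round(4));e=q[1]-q[0];print(np.linalg.norm(e),np.linalg.norm(q[3]-q[0]),np.degrees(np.arctan2(*(q[3]-q[0])[::-1])))
E
```

```text
[0.6248 0.0631 0.1936] [[-1.1, -1.9], [-1.9, -2.2], [-1.3, 0.4], [-0.4, -0.4], [1.4, -1.0], [-0.6, -1.1], [-0.7, 0.4], [0.2, 1.0], [-4.5, -0.1], [2.4, -0.3], [0.2, 1.0], [-4.5, -0.1], [2.4, -0.3]]
wrist only [0.6235 0.0656 0.1884] [[2.3, -0.1], [-2.3, -0.1]]
bottletip [0.5747 0.0811 0.112 ] [-0.0451  0.0244]
bottlebase [0.5694 0.0809 0.03  ] [-0.0503  0.0252]
bluetip [0.4827 0.1678 0.09  ] [-0.1192  0.1268]
blueb [0.4816 0.1689 0.01  ] [-0.1201  0.1281]
pinktip [ 0.5076 -0.0628  0.09  ] [-0.1379 -0.1044]
pinkb [ 0.5084 -0.0589  0.01  ] [-0.1364 -0.1007]
[[ 0.3438 -0.2947]
 [ 0.3707 -0.2452]
 [ 0.5356 -0.3402]
 [ 0.5214 -0.3874]]
0.05631956288477797 0.20034998131750834 -27.578685156700487
```

Emit:
{"fn": "apply_moves", "kwargs": {
  "steps": [
    {"translation":[0.02,0,-0.05],"rotation":[0.03,-0.16,-0.01]},
    {"translation":[0.06,0.02,-0.1],"rotation":[0.06,-0.32,-0.02]},
    {"translation":[0.1,0.03,-0.2],"rotation":[0.09,-0.48,-0.03]},
    {"translation":[0.14,0.04,-0.3],"rotation":[0.126,-0.655,-0.042]},
    {"translation":[0.18,0.05,-0.4],"rotation":[0.126,-0.655,-0.042]},
    {"translation":[0.2,0.056,-0.5],"rotation":[0.126,-0.655,-0.042]},
    {"translation":[0.2,0.056,-0.568],"rotation":[0.126,-0.655,-0.042]},
    {"translation":[0.2,0.056,-0.568],"rotation":[0.126,-0.655,-0.042]},
    {"translation":[0.2,0.056,-0.568],"rotation":[0.126,-0.655,-0.042]},
    {"translation":[0.2,0.056,-0.568],"rotation":[0.126,-0.655,-0.042]}
  ]
}}

```text
t: 3.58
eef_pos: [0.5808, 0.0817, 0.1617]
ee_rot: [-3.138, 0.351, -2.953]
force: [-0.5, -0.4, 0.3]
width: 0.0876
gripper_force: 0.0
```

```bash
python3 - <<'E'
from station import *
from h import *
s=get_state();print(s['eef_pos'].round(4),s['ee_rot'].round(3),s['t'])
c=camera_model('wrist');im=grab_frame('wrist');cv2.imwrite('pics/w3.png',im)
P=np.array([.5735,.081,.0]);print(proj(c,P+[0,0,.112]),proj(c,P+[0,0,.03]))
E
```

```text
[0.5808 0.0817 0.1617] [-3.138  0.351 -2.953] 3.5833
[252.43682707 168.70524519] [252.44487948 123.37364967]
```

View pics/w3.png

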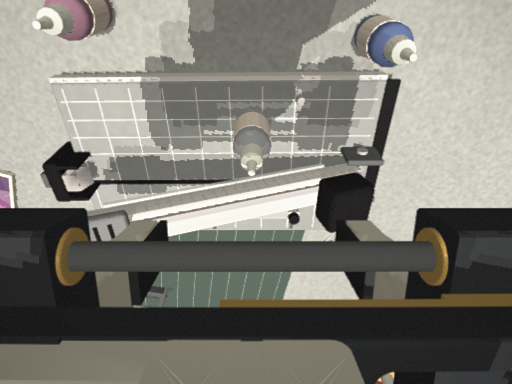

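Emit:
{"fn": "apply_moves", "kwargs": {
  "steps": [
    {"translation":[0,0,-0.06],"rotation":[0,0,0]},
    {"translation":[0,0,-0.14],"rotation":[0,0,0]},
    {"translation":[0,0,-0.22],"rotation":[0,0,0]},
    {"translation":[0,0,-0.3],"rotation":[0,0,0]},
    {"translation":[0,0,-0.36],"rotation":[0,0,0]},
    {"translation":[0,0,-0.4],"rotation":[0,0,0]},
    {"translation":[0,0,-0.43],"rotation":[0,0,0]},
    {"translation":[0,0,-0.445],"rotation":[0,0,0]},
    {"translation":[0,0,-0.445],"rotation":[0,0,0]},
    {"translation":[0,0,-0.445],"rotation":[0,0,0]}
  ]
}}

```text
t: 4.47
eef_pos: [0.5809, 0.0816, 0.0502]
ee_rot: [-3.138, 0.351, -2.953]
force: [0.1, -0.4, -0.2]
width: 0.0876
gripper_force: 0.0
```

Emit:
{"fn": "apply_moves", "kwargs": {
  "steps": [
    {"translation":[0,0,0],"rotation":[0,0,0]},
    {"translation":[0,0,0],"rotation":[0,0,0]},
    {"translation":[0,0,0],"rotation":[0,0,0]},
    {"translation":[0,0,0],"rotation":[0,0,0]},
    {"translation":[0,0,0],"rotation":[0,0,0]},
    {"translation":[0,0,0],"rotation":[0,0,0]},
    {"translation":[0,0,0],"rotation":[0,0,0]},
    {"translation":[0,0,0],"rotation":[0,0,0]},
    {"translation":[0,0,0],"rotation":[0,0,0]},
    {"translation":[0,0,0],"rotation":[0,0,0]}
  ],
  "jaw": 1,
  "newtons": 12
}}

```text
t: 5.3
eef_pos: [0.58, 0.082, 0.0491]
ee_rot: [-3.138, 0.349, -2.952]
force: [-0.7, 0.9, 0.5]
width: 0.0286
gripper_force: 11.2
```

Emit:
{"fn": "apply_moves", "kwargs": {
  "steps": [
    {"translation":[0,0,0.08],"rotation":[0,0,0]},
    {"translation":[0,0,0.2],"rotation":[0,0,0]},
    {"translation":[0,0,0.32],"rotation":[0,0,0]},
    {"translation":[-0.04,0.06,0.4],"rotation":[0,0,0]},
    {"translation":[-0.12,0.19,0.4],"rotation":[0,0,0]},
    {"translation":[-0.2,0.32,0.4],"rotation":[0,0,0]},
    {"translation":[-0.28,0.45,0.4],"rotation":[0,0,0]},
    {"translation":[-0.36,0.58,0.4],"rotation":[0,0,0]},
    {"translation":[-0.44,0.71,0.4],"rotation":[0,0,0]},
    {"translation":[-0.52,0.84,0.4],"rotation":[0,0,0]}
  ]
}}

```text
t: 6.13
eef_pos: [0.4487, 0.2931, 0.1493]
ee_rot: [-3.139, 0.35, -2.953]
force: [0.8, 0.1, -0.4]
width: 0.0285
gripper_force: 11.2
```

Emit:
{"fn": "apply_moves", "kwargs": {
  "steps": [
    {"translation":[0,0.02,-0.06],"rotation":[0,0,0]},
    {"translation":[0,0.04,-0.14],"rotation":[0,0,0]},
    {"translation":[0,0.04,-0.22],"rotation":[0,0,0]},
    {"translation":[0,0.04,-0.3],"rotation":[0,0,0]},
    {"translation":[0,0.04,-0.36],"rotation":[0,0,0]},
    {"translation":[0,0.04,-0.41],"rotation":[0,0,0]},
    {"translation":[0,0.04,-0.44],"rotation":[0,0,0]},
    {"translation":[0,0.04,-0.46],"rotation":[0,0,0]},
    {"translation":[0,0.04,-0.475],"rotation":[0,0,0]},
    {"translation":[0,0.04,-0.48],"rotation":[0,0,0]}
  ]
}}

```text
t: 6.97
eef_pos: [0.4595, 0.2993, 0.0511]
ee_rot: [3.14, 0.297, -2.941]
force: [-0.1, -0.6, -0.4]
width: 0.0281
gripper_force: 11.2
```

Emit:
{"fn": "apply_moves", "kwargs": {
  "steps": [
    {"translation":[0.06,0,0.1],"rotation":[0,0,0]},
    {"translation":[0.12,0,0.12],"rotation":[0,0,0]},
    {"translation":[0.18,0,0.12],"rotation":[0,0,0]},
    {"translation":[0.24,0,0.12],"rotation":[0,0,0]},
    {"translation":[0.28,0,0.1],"rotation":[0,0,0]},
    {"translation":[0.28,0,0.07],"rotation":[0,0,0]},
    {"translation":[0.28,0,0.04],"rotation":[0,0,0]},
    {"translation":[0.28,0,0.02],"rotation":[0,0,0]},
    {"translation":[0.28,0,0.005],"rotation":[0,0,0]},
    {"translation":[0.28,0,0],"rotation":[0,0,0]}
  ]
}}

```text
t: 7.8
eef_pos: [0.5289, 0.2988, 0.0502]
ee_rot: [3.141, 0.296, -2.941]
force: [-0.2, -0.4, -0.8]
width: 0.0283
gripper_force: 11.2
```

Emit:
{"fn": "apply_moves", "kwargs": {
  "steps": [
    {"translation":[0,0,0],"rotation":[0.01,-0.05,-0.01]},
    {"translation":[0,0,0],"rotation":[0.02,-0.102,-0.023]},
    {"translation":[0,0,-0.02],"rotation":[0.02,-0.102,-0.023]},
    {"translation":[0,0,-0.04],"rotation":[0.02,-0.102,-0.023]},
    {"translation":[0,0,-0.055],"rotation":[0.02,-0.102,-0.023]},
    {"translation":[0,0,-0.07],"rotation":[0.02,-0.102,-0.023]},
    {"translation":[0,0,-0.08],"rotation":[0.02,-0.102,-0.023]},
    {"translation":[0,0,-0.084],"rotation":[0.02,-0.102,-0.023]},
    {"translation":[0,0,-0.087],"rotation":[0.02,-0.102,-0.023]},
    {"translation":[0,0,-0.09],"rotation":[0.02,-0.102,-0.023]}
  ]
}}

```text
t: 8.63
eef_pos: [0.5334, 0.2989, 0.0407]
ee_rot: [3.138, 0.323, -2.949]
force: [0.2, -0.5, -0.4]
width: 0.0285
gripper_force: 11.2
```

```bash
python3 - <<'E'
from station import *
s=get_state();print(s['q'].round(3),s['eef_pos'].round(4),s['ee_rot'].round(3))
E
```

```text
[ 0.852  0.25  -0.885  0.842 -0.26  -3.03 ] [0.5334 0.2989 0.0407] [ 3.138  0.323 -2.949]
```

Emit:
{"fn": "apply_moves", "kwargs": {
  "steps": [
    {"translation":[0,0,0.01],"rotation":[0,0,0.1]},
    {"translation":[0,0,0.01],"rotation":[0,0,0.25]},
    {"translation":[0,0,0.01],"rotation":[0,0,0.4]},
    {"translation":[0,0,0.01],"rotation":[0.01,-0.02,0.55]},
    {"translation":[0,0,0],"rotation":[0.02,-0.046,0.667]},
    {"translation":[0,0,0],"rotation":[0.02,-0.046,0.667]},
    {"translation":[0,0,0],"rotation":[0.02,-0.046,0.667]},
    {"translation":[0,0,0],"rotation":[0.02,-0.046,0.667]},
    {"translation":[0,0,0],"rotation":[0.02,-0.046,0.667]},
    {"translation":[0,0,0],"rotation":[0.02,-0.046,0.667]}
  ]
}}

```text
t: 9.47
eef_pos: [0.5336, 0.2993, 0.0411]
ee_rot: [3.136, 0.35, -2.601]
force: [0.6, 0.6, 0.3]
width: 0.0282
gripper_force: 11.2
```

```bash
python3 - <<'E'
from station import *
s=get_state();print(s['q'].round(3),s['eef_pos'].round(4),s['ee_rot'].round(3))
E
```

```text
[ 0.82   0.235 -0.885  0.675 -0.144 -2.503] [0.5336 0.2993 0.0411] [ 3.136  0.35  -2.601]
```

Emit:
{"fn": "apply_moves", "kwargs": {
  "steps": [
    {"translation":[0,0,-0.01],"rotation":[0,0,0]},
    {"translation":[0,0,-0.02],"rotation":[0,0,0]},
    {"translation":[0,0,-0.03],"rotation":[0,0,0]},
    {"translation":[0,0,-0.038],"rotation":[0,0,0]},
    {"translation":[0,0,-0.045],"rotation":[0,0,0]},
    {"translation":[0,0,-0.05],"rotation":[0,0,0]},
    {"translation":[0,0,-0.053],"rotation":[0,0,0]},
    {"translation":[0,0,-0.056],"rotation":[0,0,0]},
    {"translation":[0,0,-0.056],"rotation":[0,0,0]},
    {"translation":[0,0,-0.056],"rotation":[0,0,0]}
  ]
}}

```text
t: 10.3
eef_pos: [0.5342, 0.2992, 0.0303]
ee_rot: [3.134, 0.343, -2.6]
force: [0.2, -0.6, -0.6]
width: 0.0286
gripper_force: 11.2
```

Emit:
{"fn": "apply_moves", "kwargs": {
  "steps": [
    {"translation":[0.03,0.02,0.02],"rotation":[0,0,0]},
    {"translation":[0.06,0.04,0.02],"rotation":[0,0,0]},
    {"translation":[0.1,0.06,0.02],"rotation":[0,0,0]},
    {"translation":[0.14,0.08,0.02],"rotation":[0,0,0]},
    {"translation":[0.16,0.09,0.02],"rotation":[0.004,-0.012,0]},
    {"translation":[0.16,0.09,0.01],"rotation":[0.004,-0.012,0]},
    {"translation":[0.16,0.09,0],"rotation":[0.004,-0.012,0]},
    {"translation":[0.16,0.09,-0.005],"rotation":[0.004,-0.012,0]},
    {"translation":[0.16,0.09,-0.01],"rotation":[0.004,-0.012,0]},
    {"translation":[0.16,0.09,-0.01],"rotation":[0.004,-0.012,0]}
  ]
}}

```text
t: 11.13
eef_pos: [0.5738, 0.3205, 0.0272]
ee_rot: [3.136, 0.349, -2.6]
force: [1.0, 0.8, -0.4]
width: 0.0281
gripper_force: 11.2
```

Emit:
{"fn": "apply_moves", "kwargs": {
  "steps": [
    {"translation":[0,0,-0.003],"rotation":[0,0,0]},
    {"translation":[0,0,-0.003],"rotation":[0,0,0]},
    {"translation":[0,0,-0.003],"rotation":[0,0,0]},
    {"translation":[0,0,-0.003],"rotation":[0,0,0]},
    {"translation":[0,0,-0.003],"rotation":[0,0,0]},
    {"translation":[0,0,-0.003],"rotation":[0,0,0]},
    {"translation":[0,0,-0.003],"rotation":[0,0,0]},
    {"translation":[0,0,-0.003],"rotation":[0,0,0]},
    {"translation":[0,0,-0.003],"rotation":[0,0,0]},
    {"translation":[0,0,-0.003],"rotation":[0,0,0]}
  ],
  "jaw": -0.3
}}

```text
t: 11.97
eef_pos: [0.5743, 0.3213, 0.027]
ee_rot: [3.136, 0.35, -2.6]
force: [-0.0, 0.1, 0.6]
width: 0.0571
gripper_force: 0.0
```

Emit:
{"fn": "apply_moves", "kwargs": {
  "steps": [
    {"translation":[0,0,0.04],"rotation":[0,0,0]},
    {"translation":[0,0,0.12],"rotation":[0,0,0]},
    {"translation":[0,0,0.22],"rotation":[0,0,0]},
    {"translation":[0,0,0.34],"rotation":[0,0,0]},
    {"translation":[0,0,0.48],"rotation":[0,0,0]},
    {"translation":[-0.05,-0.1,0.6],"rotation":[0,0.1,0]},
    {"translation":[-0.1,-0.22,0.7],"rotation":[-0.1,0.25,-0.1]},
    {"translation":[-0.15,-0.35,0.8],"rotation":[-0.2,0.4,-0.2]},
    {"translation":[-0.2,-0.5,0.8],"rotation":[-0.3,0.5,-0.3]},
    {"translation":[-0.25,-0.65,0.8],"rotation":[-0.34,0.57,-0.4]}
  ],
  "jaw": -1
}}

```text
t: 12.8
eef_pos: [0.5127, 0.1588, 0.2294]
ee_rot: [-3.112, 0.005, -2.806]
force: [1.0, 0.0, -0.9]
width: 0.0877
gripper_force: 0.0
```

```bash
python3 - <<'E'
from station import *
from h import *
s=get_state();print(s['q'].round(3),s['eef_pos'].round(4),s['ee_rot'].round(3))
for n in('scene','side'): cv2.imwrite(f'pics/{n}1.png',grab_frame(n))
d=camera_model('side');c=camera_model('scene')
b=np.array([.568,.317,0]);u=proj(d,b+[0,0,.045]).astype(int);v=proj(c,b+[0,0,.045]).astype(int)
f=lambda n,u:cv2.resize(cv2.imread(f'pics/{n}1.png')[max(u[1]-50,0):u[1]+50,u[0]-50:u[0]+50],(400,400))
cv2.imwrite('pics/chk.png',np.hstack([f('side',u),f('scene',v)]));print(u,v)
E
```

```text
[ 0.689  0.11  -0.268  0.031 -1.199 -1.936] [0.5127 0.1588 0.2294] [-3.112  0.005 -2.806]
[215 280] [298 180]
```

View pics/chk.png

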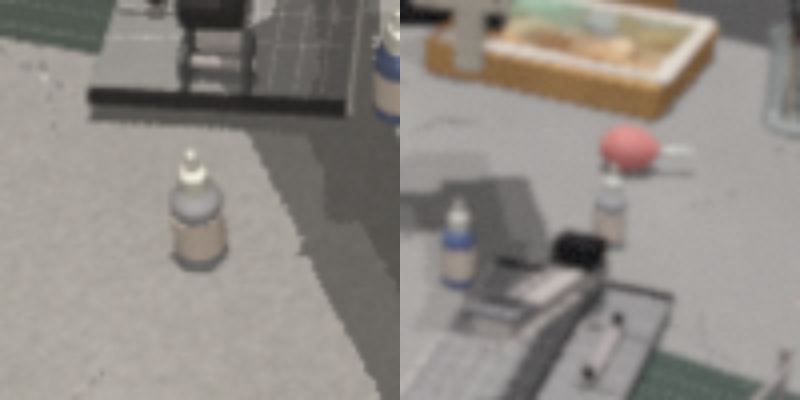

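```bash
cat >> h.py <<'E'
def rv(rpy0,rpy1): return (R.from_euler('xyz',rpy1)*R.from_euler('xyz',rpy0).inv()).as_rotvec(degrees=True)/30
E
python3 - <<'E'
from h import *
print(rv([-3.112,.005,-2.806],[np.pi,0,-3.224]).round(3),rv([np.pi,0,-3.224],[np.pi,0,-3.642]).round(3))
E
```

```text
[ 0.055  0.017 -0.798] [-0.     0.    -0.798]
```

Emit:
{"fn": "apply_moves", "kwargs": {
  "steps": [
    {"translation":[-0.01,-0.1,0.06],"rotation":[0,0,-0.08]},
    {"translation":[-0.02,-0.2,0.1],"rotation":[0,0,-0.16]},
    {"translation":[-0.03,-0.3,0.15],"rotation":[0,0,-0.24]},
    {"translation":[-0.04,-0.4,0.2],"rotation":[0.02,0,-0.32]},
    {"translation":[-0.05,-0.5,0.24],"rotation":[0.03,0.01,-0.4]},
    {"translation":[-0.06,-0.6,0.28],"rotation":[0.04,0.01,-0.48]},
    {"translation":[-0.06,-0.7,0.28],"rotation":[0.05,0.015,-0.56]},
    {"translation":[-0.06,-0.8,0.28],"rotation":[0.055,0.017,-0.64]},
    {"translation":[-0.06,-0.9,0.28],"rotation":[0.055,0.017,-0.72]},
    {"translation":[-0.06,-1,0.28],"rotation":[0.055,0.017,-0.8]}
  ]
}}

```text
t: 13.73
eef_pos: [0.4967, -0.0921, 0.297]
ee_rot: [3.14, -0.0, 3.058]
force: [0.2, 0.1, -0.3]
width: 0.0875
gripper_force: 0.0
```

Emit:
{"fn": "apply_moves", "kwargs": {
  "steps": [
    {"translation":[-0.01,-0.12,0],"rotation":[0,0,-0.1]},
    {"translation":[-0.02,-0.24,0],"rotation":[0,0,-0.2]},
    {"translation":[-0.03,-0.36,0],"rotation":[0,0,-0.3]},
    {"translation":[-0.04,-0.48,0],"rotation":[0,0,-0.4]},
    {"translation":[-0.05,-0.6,0],"rotation":[0,0,-0.5]},
    {"translation":[-0.06,-0.72,0],"rotation":[0,0,-0.6]},
    {"translation":[-0.07,-0.84,0],"rotation":[0,0,-0.7]},
    {"translation":[-0.07,-0.96,0],"rotation":[0,0,-0.8]},
    {"translation":[-0.07,-0.98,0],"rotation":[0,0,-0.8]},
    {"translation":[-0.07,-0.98,0],"rotation":[0,0,-0.8]}
  ]
}}

```text
t: 14.57
eef_pos: [0.479, -0.3376, 0.2959]
ee_rot: [3.141, -0.002, 2.638]
force: [-0.7, 0.9, -0.0]
width: 0.0876
gripper_force: 0.0
```

```bash
python3 - <<'E'
from station import *
from h import *
s=get_state();print(s['eef_pos'].round(4),s['ee_rot'].round(3),s['q'].round(2))
c=camera_model('wrist');im=grab_frame('wrist');cv2.imwrite('pics/w4.png',im)
hsv=cv2.cvtColor(im,cv2.COLOR_BGR2HSV)
# seed: projected strip region; strip = white rim or saturated colours
m=((hsv[...,1]>70)&(hsv[...,2]>60)|(hsv[...,2]>215)&(hsv[...,1]<40)).astype(np.uint8)
m[225:]=0
m=cv2.morphologyEx(m,cv2.MORPH_CLOSE,np.ones((5,5)));m=cv2.morphologyEx(m,cv2.MORPH_OPEN,np.ones((7,7)))
n,l,st,ce=cv2.connectedComponentsWithStats(m);k=l[tuple(proj(c,[.43,-.31,.006]).astype(int)[::-1])];print(n,k,st[k])
cn=max(cv2.findContours((l==k).astype(np.uint8),0,1)[0],key=cv2.contourArea)
W=np.array([onz(c,*p[0],.006)[:2] for p in cn]).astype(np.float32)*1000
print(cv2.minAreaRect(W),cv2.boxPoints(cv2.minAreaRect(W)).round(1).tolist())
cv2.drawContours(im,[cn],-1,(0,255,0),1);cv2.imwrite('pics/w4c.png',im)
E
```

```text
[ 0.479  -0.3376  0.2959] [ 3.141e+00 -2.000e-03  2.638e+00] [-0.28  0.17 -0.04 -0.   -1.37 -1.79]
5 0 [     0      0    512    384 192173]
((573.3690795898438, -380.56439208984375), (923.1597900390625, 620.8389892578125), 61.134864807128906) [[78.69999694824219, -634.9000244140625], [622.4000244140625, -934.7000122070312], [1068.0, -126.19999694824219], [524.2999877929688, 173.5]]
```

View pics/w4c.png

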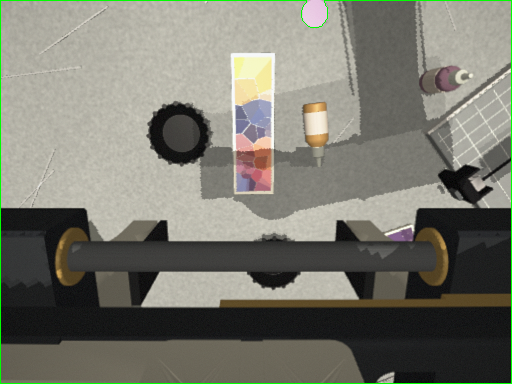

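```bash
python3 - <<'E'
from station import *
from h import *
c=camera_model('wrist');s=get_state()
P=[(231,53.5),(273.5,53),(273.5,193.5),(234.5,194.5)]
q=np.array([onz(c,u,v,.006)[:2] for u,v in P]);print(q.round(4))
L=[(-.1,-.03),(-.1,.03),(.1,.03),(.1,-.03)]
p,r=fit([(c,*P[i],*L[i],.006) for i in range(4)],[.445,-.318,-.5]);print(p.round(4),r.round(1).tolist())
t=T2(p,(-.085,0));print('tcp',t,'shift',((np.array([*t,.1])-s['eef_pos'])/.25).round(3),'rot',rv(s['ee_rot'],[np.pi,0,p[2]+np.pi]).round(3))
E
```

```text
[[ 0.344  -0.2943]
 [ 0.3714 -0.243 ]
 [ 0.5475 -0.3359]
 [ 0.5204 -0.3885]]
[ 0.4459 -0.3155 -0.4875] [[-0.7, -0.0], [0.6, -0.2], [0.3, 0.4], [-0.2, -0.0]]
tcp [ 0.37080566 -0.27563487] shift [-0.433  0.243 -0.785] rot [-0.003 -0.002  0.028]
```

Emit:
{"fn": "apply_moves", "kwargs": {
  "steps": [
    {"translation":[-0.06,0.03,-0.1],"rotation":[0,0,0.01]},
    {"translation":[-0.12,0.07,-0.2],"rotation":[0,0,0.028]},
    {"translation":[-0.18,0.1,-0.3],"rotation":[0,0,0.028]},
    {"translation":[-0.24,0.135,-0.4],"rotation":[0,0,0.028]},
    {"translation":[-0.3,0.17,-0.5],"rotation":[0,0,0.028]},
    {"translation":[-0.36,0.2,-0.6],"rotation":[0,0,0.028]},
    {"translation":[-0.41,0.23,-0.7],"rotation":[0,0,0.028]},
    {"translation":[-0.433,0.243,-0.785],"rotation":[0,0,0.028]},
    {"translation":[-0.433,0.243,-0.84],"rotation":[0,0,0.028]},
    {"translation":[-0.433,0.243,-0.9],"rotation":[0,0,0.028]}
  ]
}}

```text
t: 15.45
eef_pos: [0.3708, -0.274, 0.0717]
ee_rot: [3.14, 0.0, 2.658]
force: [0.4, 0.1, -0.1]
width: 0.0875
gripper_force: 0.0
```

```bash
python3 - <<'E'
from station import *
from h import *
s=get_state();print(s['eef_pos'].round(4),s['ee_rot'].round(3),s['q'].round(2))
p=np.array([.4459,-.3155,-.4875]);t=T2(p,(-.085,0))
print('shift',((np.array([*t,.002])-s['eef_pos'])/.25).round(3),'rot',rv(s['ee_rot'],[np.pi,0,p[2]+np.pi]).round(3))
E
```

```text
[ 0.3708 -0.274   0.0717] [3.14  0.    2.658] [-0.21  0.14 -0.62 -0.   -0.81 -1.85]
shift [-0.    -0.007 -0.279] rot [-0.002  0.001 -0.007]
```

Emit:
{"fn": "apply_moves", "kwargs": {
  "steps": [
    {"translation":[0,-0.007,-0.05],"rotation":[0,0,-0.007]},
    {"translation":[0,-0.007,-0.1],"rotation":[0,0,-0.007]},
    {"translation":[0,-0.007,-0.15],"rotation":[0,0,-0.007]},
    {"translation":[0,-0.007,-0.2],"rotation":[0,0,-0.007]},
    {"translation":[0,-0.007,-0.23],"rotation":[0,0,-0.007]},
    {"translation":[0,-0.007,-0.25],"rotation":[0,0,-0.007]},
    {"translation":[0,-0.007,-0.265],"rotation":[0,0,-0.007]},
    {"translation":[0,-0.007,-0.275],"rotation":[0,0,-0.007]},
    {"translation":[0,-0.007,-0.279],"rotation":[0,0,-0.007]},
    {"translation":[0,-0.007,-0.279],"rotation":[0,0,-0.007]}
  ]
}}

```text
t: 16.28
eef_pos: [0.3712, -0.2772, 0.0024]
ee_rot: [3.141, -0.0, 2.651]
force: [-0.3, 0.2, -0.5]
width: 0.0878
gripper_force: 0.0
```

Emit:
{"fn": "apply_moves", "kwargs": {
  "steps": [
    {"translation":[0,0,0],"rotation":[0,0,0]},
    {"translation":[0,0,0],"rotation":[0,0,0]},
    {"translation":[0,0,0],"rotation":[0,0,0]},
    {"translation":[0,0,0],"rotation":[0,0,0]},
    {"translation":[0,0,0],"rotation":[0,0,0]},
    {"translation":[0,0,0],"rotation":[0,0,0]},
    {"translation":[0,0,0],"rotation":[0,0,0]},
    {"translation":[0,0,0],"rotation":[0,0,0]},
    {"translation":[0,0,0],"rotation":[0,0,0]},
    {"translation":[0,0,0],"rotation":[0,0,0]}
  ],
  "jaw": 1,
  "newtons": 40
}}

```text
t: 17.12
eef_pos: [0.371, -0.2772, 0.0022]
ee_rot: [3.141, -0.001, 2.651]
force: [-0.2, -0.1, 0.3]
width: 0.0263
gripper_force: 0.0
```

```bash
python3 - <<'E'
from station import *
from h import *
s=get_state();print(s['width'],s['gripper_force'],s['force'])
c=camera_model('wrist');im=grab_frame('wrist');cv2.imwrite('pics/w5.png',im)
a=grab_frame('scene');cv2.imwrite('pics/s2.png',a)
d=camera_model('scene');u=proj(d,[.43,-.3,.0]).astype(int)
cr=cv2.resize(a[u[1]-60:u[1]+60,max(u[0]-60,0):u[0]+60],(384,384),interpolation=cv2.INTER_CUBIC)
cv2.imwrite('pics/chk2.png',cv2.resize(np.hstack([cr,im]),(800,343)))
E
```

```text
0.026321580377912643 0.0 [-0.23689349 -0.10168414  0.32523327]
```

View pics/chk2.png

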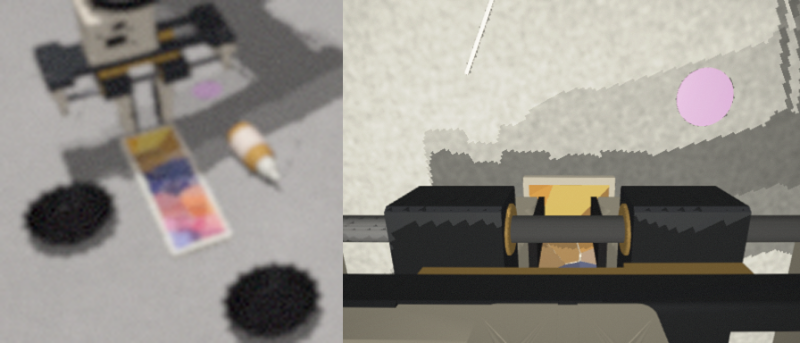

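Emit:
{"fn": "apply_moves", "kwargs": {
  "steps": [
    {"translation":[0,0,0.03],"rotation":[0,0,0]},
    {"translation":[0,0,0.06],"rotation":[0,0,0]},
    {"translation":[-0.018,0.012,0.06],"rotation":[0,0,0]},
    {"translation":[-0.018,0.012,0.06],"rotation":[0,0,0]},
    {"translation":[-0.018,0.012,0.06],"rotation":[0,0,0]},
    {"translation":[-0.018,0.012,0.06],"rotation":[0,0,0]},
    {"translation":[-0.018,0.012,0.06],"rotation":[0,0,0]},
    {"translation":[-0.018,0.012,0.05],"rotation":[0,0,0]},
    {"translation":[-0.018,0.012,0.02],"rotation":[0,0,0]},
    {"translation":[-0.018,0.012,-0.01],"rotation":[0,0,0]}
  ],
  "jaw": -0.68
}}

```text
t: 18.05
eef_pos: [0.3667, -0.2742, -0.0009]
ee_rot: [3.141, -0.0, 2.651]
force: [0.2, 0.2, -0.7]
width: 0.0727
gripper_force: 0.0
```

Emit:
{"fn": "apply_moves", "kwargs": {
  "steps": [
    {"translation":[0,0,-0.002],"rotation":[0,0,0]},
    {"translation":[0,0,-0.004],"rotation":[0,0,0]},
    {"translation":[0,0,-0.006],"rotation":[0,0,0]},
    {"translation":[0,0,-0.008],"rotation":[0,0,0]},
    {"translation":[0,0,-0.01],"rotation":[0,0,0]},
    {"translation":[0,0,-0.012],"rotation":[0,0,0]},
    {"translation":[0,0,-0.014],"rotation":[0,0,0]},
    {"translation":[0,0,-0.016],"rotation":[0,0,0]},
    {"translation":[0,0,-0.016],"rotation":[0,0,0]},
    {"translation":[0,0,-0.016],"rotation":[0,0,0]}
  ]
}}

```text
t: 18.88
eef_pos: [0.3665, -0.2742, -0.0042]
ee_rot: [3.141, -0.001, 2.651]
force: [0.9, -0.5, 0.1]
width: 0.0733
gripper_force: 0.0
```

Tips do rise when open, so there is no contact yet. Going lower, gently.

Emit:
{"fn": "apply_moves", "kwargs": {
  "steps": [
    {"translation":[0,0,-0.002],"rotation":[0,0,0]},
    {"translation":[0,0,-0.004],"rotation":[0,0,0]},
    {"translation":[0,0,-0.006],"rotation":[0,0,0]},
    {"translation":[0,0,-0.008],"rotation":[0,0,0]},
    {"translation":[0,0,-0.01],"rotation":[0,0,0]},
    {"translation":[0,0,-0.012],"rotation":[0,0,0]},
    {"translation":[0,0,-0.012],"rotation":[0,0,0]},
    {"translation":[0,0,-0.012],"rotation":[0,0,0]},
    {"translation":[0,0,-0.012],"rotation":[0,0,0]},
    {"translation":[0,0,-0.012],"rotation":[0,0,0]}
  ]
}}

```text
t: 19.72
eef_pos: [0.3666, -0.2742, -0.0072]
ee_rot: [3.141, -0.001, 2.651]
force: [-1.2, 0.6, 0.2]
width: 0.0739
gripper_force: 0.0
```

Emit:
{"fn": "apply_moves", "kwargs": {
  "steps": [
    {"translation":[0,0,0],"rotation":[0,0,0]},
    {"translation":[0,0,0],"rotation":[0,0,0]},
    {"translation":[0,0,0],"rotation":[0,0,0]},
    {"translation":[0,0,0],"rotation":[0,0,0]},
    {"translation":[0,0,0],"rotation":[0,0,0]},
    {"translation":[0,0,0],"rotation":[0,0,0]},
    {"translation":[0,0,0],"rotation":[0,0,0]},
    {"translation":[0,0,0],"rotation":[0,0,0]},
    {"translation":[0,0,0],"rotation":[0,0,0]},
    {"translation":[0,0,0],"rotation":[0,0,0]}
  ],
  "jaw": 0,
  "newtons": 40
}}

```text
t: 20.55
eef_pos: [0.3665, -0.2742, -0.0073]
ee_rot: [3.141, -0.001, 2.651]
force: [0.3, 0.2, -0.7]
width: 0.0441
gripper_force: 0.0
```

Emit:
{"fn": "apply_moves", "kwargs": {
  "steps": [
    {"translation":[0,0,0],"rotation":[0,0,0]},
    {"translation":[0,0,0],"rotation":[0,0,0]},
    {"translation":[0,0,0],"rotation":[0,0,0]},
    {"translation":[0,0,0],"rotation":[0,0,0]},
    {"translation":[0,0,0],"rotation":[0,0,0]},
    {"translation":[0,0,-0.003],"rotation":[0,0,0]},
    {"translation":[0,0,-0.006],"rotation":[0,0,0]},
    {"translation":[0,0,-0.009],"rotation":[0,0,0]},
    {"translation":[0,0,-0.012],"rotation":[0,0,0]},
    {"translation":[0,0,-0.012],"rotation":[0,0,0]}
  ],
  "jaw": -0.68
}}

```text
t: 21.38
eef_pos: [0.3664, -0.2742, -0.0105]
ee_rot: [3.141, -0.001, 2.651]
force: [0.3, -0.5, -0.6]
width: 0.0738
gripper_force: 0.0
```

Emit:
{"fn": "apply_moves", "kwargs": {
  "steps": [
    {"translation":[0,0,-0.002],"rotation":[0,0,0]},
    {"translation":[0,0,-0.004],"rotation":[0,0,0]},
    {"translation":[0,0,-0.006],"rotation":[0,0,0]},
    {"translation":[0,0,-0.008],"rotation":[0,0,0]},
    {"translation":[0,0,-0.01],"rotation":[0,0,0]},
    {"translation":[0,0,-0.012],"rotation":[0,0,0]},
    {"translation":[0,0,-0.012],"rotation":[0,0,0]},
    {"translation":[0,0,-0.012],"rotation":[0,0,0]},
    {"translation":[0,0,-0.012],"rotation":[0,0,0]},
    {"translation":[0,0,-0.012],"rotation":[0,0,0]}
  ]
}}

```text
t: 22.22
eef_pos: [0.3666, -0.2742, -0.0133]
ee_rot: [3.141, -0.001, 2.651]
force: [0.1, -0.6, 0.0]
width: 0.0734
gripper_force: 0.0
```

Emit:
{"fn": "apply_moves", "kwargs": {
  "steps": [
    {"translation":[0,0,-0.002],"rotation":[0,0,0]},
    {"translation":[0,0,-0.004],"rotation":[0,0,0]},
    {"translation":[0,0,-0.006],"rotation":[0,0,0]},
    {"translation":[0,0,-0.008],"rotation":[0,0,0]},
    {"translation":[0,0,-0.01],"rotation":[0,0,0]},
    {"translation":[0,0,-0.012],"rotation":[0,0,0]},
    {"translation":[0,0,-0.012],"rotation":[0,0,0]},
    {"translation":[0,0,-0.012],"rotation":[0,0,0]},
    {"translation":[0,0,-0.012],"rotation":[0,0,0]},
    {"translation":[0,0,-0.012],"rotation":[0,0,0]}
  ]
}}

```text
t: 23.05
eef_pos: [0.3665, -0.2742, -0.0163]
ee_rot: [3.141, -0.001, 2.651]
force: [-0.6, 0.7, 0.4]
width: 0.0736
gripper_force: 0.0
```

```bash
python3 - <<'E'
from station import *
s=get_state();print(s['force'].round(2),s['moment'].round(3),s['eef_pos'].round(4),s['joint_efforts'].round(1))
E
```

```text
[-0.6   0.67  0.43] [-0.08  -0.007  0.004] [ 0.3665 -0.2742 -0.0163] [ -0.  -39.5  16.7   4.   -0.1  -0. ]
```

Emit:
{"fn": "apply_moves", "kwargs": {
  "steps": [
    {"translation":[0,0,0],"rotation":[0,0,0]},
    {"translation":[0,0,0],"rotation":[0,0,0]},
    {"translation":[0,0,0],"rotation":[0,0,0]},
    {"translation":[0,0,0],"rotation":[0,0,0]},
    {"translation":[0,0,0],"rotation":[0,0,0]},
    {"translation":[0,0,0],"rotation":[0,0,0]},
    {"translation":[0,0,0],"rotation":[0,0,0]},
    {"translation":[0,0,0],"rotation":[0,0,0]},
    {"translation":[0,0,0],"rotation":[0,0,0]},
    {"translation":[0,0,0],"rotation":[0,0,0]}
  ],
  "jaw": 0.1,
  "newtons": 40
}}

```text
t: 23.88
eef_pos: [0.3665, -0.2742, -0.0163]
ee_rot: [3.141, -0.001, 2.651]
force: [-0.4, 0.4, 0.1]
width: 0.0392
gripper_force: 0.0
```

Emit:
{"fn": "apply_moves", "kwargs": {
  "steps": [
    {"translation":[0,0,0],"rotation":[0,0,0]},
    {"translation":[0,0,0],"rotation":[0,0,0]},
    {"translation":[0,0,0],"rotation":[0,0,0]},
    {"translation":[0,0,0],"rotation":[0,0,0]},
    {"translation":[0,0,-0.003],"rotation":[0,0,0]},
    {"translation":[0,0,-0.006],"rotation":[0,0,0]},
    {"translation":[0,0,-0.009],"rotation":[0,0,0]},
    {"translation":[0,0,-0.012],"rotation":[0,0,0]},
    {"translation":[0,0,-0.016],"rotation":[0,0,0]},
    {"translation":[0,0,-0.016],"rotation":[0,0,0]}
  ],
  "jaw": -0.6
}}

```text
t: 24.72
eef_pos: [0.3664, -0.2741, -0.0205]
ee_rot: [3.141, -0.001, 2.651]
force: [0.1, 0.0, 0.4]
width: 0.07
gripper_force: 0.0
```

```bash
python3 - <<'E'
from station import *
from h import *
s=get_state();print(s['force'].round(2),s['eef_pos'].round(4),s['width'])
t=s['eef_pos'];im=[]
for n,w in(('scene',75),('side',75)):
    c=camera_model(n);a=grab_frame(n);u=proj(c,[t[0]+.03,t[1],.03]).astype(int);print(n,u,proj(c,t).round(1),proj(c,[t[0],t[1],0]).round(1))
    x0=min(max(u[0]-45,0),512-90);y0=min(max(u[1]-40,0),384-80)
    im.append(cv2.resize(a[y0:y0+80,x0:x0+90],(400,356),interpolation=cv2.INTER_CUBIC))
w=grab_frame('wrist')[100:300];cv2.imwrite('pics/w6.png',w)
cv2.imwrite('pics/chk3.png',np.vstack([np.hstack(im),cv2.copyMakeBorder(cv2.resize(w,(620,242)),0,0,0,180,0)]))
E
```

```text
[0.09 0.   0.41] [ 0.3664 -0.2741 -0.0205] 0.07004658779422708
scene [160 245] [155.4 254.5] [154.6 249.5]
side [319 166] [326.4 179.6] [327. 175.]
```

View pics/chk3.png

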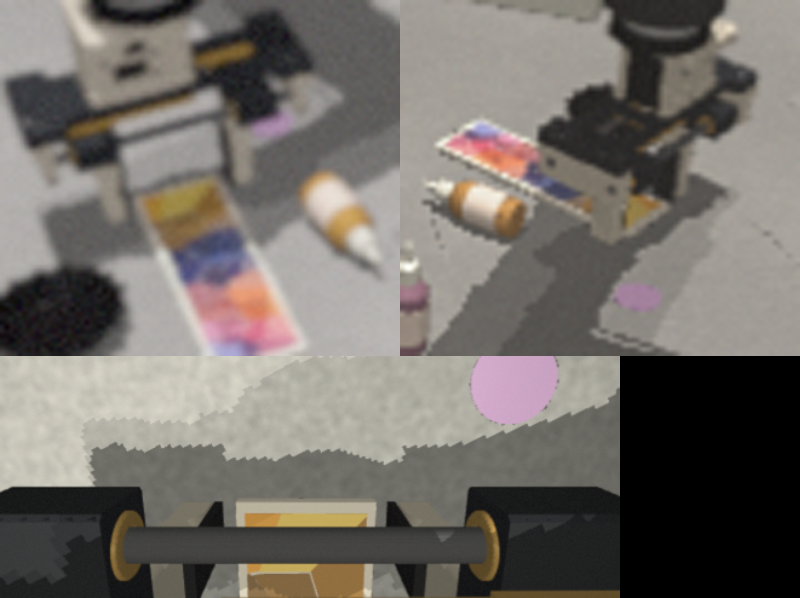

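Emit:
{"fn": "apply_moves", "kwargs": {
  "steps": [
    {"translation":[0,0,0],"rotation":[0,0,0]},
    {"translation":[0,0,0],"rotation":[0,0,0]},
    {"translation":[0,0,0],"rotation":[0,0,0]},
    {"translation":[0,0,0],"rotation":[0,0,0]},
    {"translation":[0,0,0],"rotation":[0,0,0]},
    {"translation":[0,0,0],"rotation":[0,0,0]},
    {"translation":[0,0,0],"rotation":[0,0,0]},
    {"translation":[0,0,0],"rotation":[0,0,0]},
    {"translation":[0,0,0],"rotation":[0,0,0]},
    {"translation":[0,0,0],"rotation":[0,0,0]}
  ],
  "jaw": 0.2,
  "newtons": 40
}}

```text
t: 25.7
eef_pos: [0.3666, -0.2742, -0.0203]
ee_rot: [3.141, -0.001, 2.651]
force: [1.0, 0.1, 0.6]
width: 0.0581
gripper_force: 40.0
```

Emit:
{"fn": "apply_moves", "kwargs": {
  "steps": [
    {"translation":[0,0,0.04],"rotation":[0,0,0]},
    {"translation":[0,0,0.12],"rotation":[0,0,0]},
    {"translation":[0,0,0.24],"rotation":[0,0,0]},
    {"translation":[0.02,0,0.36],"rotation":[0,0,0]},
    {"translation":[0.05,0,0.48],"rotation":[0,0,0]},
    {"translation":[0.09,0.04,0.58],"rotation":[0,0,0.08]},
    {"translation":[0.13,0.1,0.64],"rotation":[0,0,0.16]},
    {"translation":[0.17,0.18,0.66],"rotation":[0,0,0.24]},
    {"translation":[0.21,0.26,0.66],"rotation":[0,0,0.32]},
    {"translation":[0.24,0.34,0.66],"rotation":[0,0,0.4]}
  ]
}}

```text
t: 26.53
eef_pos: [0.4272, -0.1883, 0.1453]
ee_rot: [3.14, 0.001, 2.862]
force: [0.6, -0.1, -0.5]
width: 0.0578
gripper_force: 40.0
```

Emit:
{"fn": "apply_moves", "kwargs": {
  "steps": [
    {"translation":[0.02,0.08,0],"rotation":[0,0,0.09]},
    {"translation":[0.03,0.17,0],"rotation":[0,0,0.18]},
    {"translation":[0.03,0.26,0],"rotation":[0,0,0.27]},
    {"translation":[0.03,0.35,0],"rotation":[0,0,0.36]},
    {"translation":[0.02,0.45,0],"rotation":[0,0,0.45]},
    {"translation":[0,0.55,0],"rotation":[0,0,0.54]},
    {"translation":[-0.02,0.65,0],"rotation":[0,0,0.63]},
    {"translation":[-0.04,0.75,0],"rotation":[0,0,0.72]},
    {"translation":[-0.048,0.85,0],"rotation":[0,0,0.81]},
    {"translation":[-0.048,0.9,0],"rotation":[0,0,0.9]}
  ]
}}

```text
t: 27.37
eef_pos: [0.414, 0.0377, 0.1448]
ee_rot: [3.14, -0.0, -2.948]
force: [-0.1, -0.2, -0.7]
width: 0.0584
gripper_force: 40.0
```

```bash
python3 - <<'E'
from station import *
from h import *
s=get_state();print(s['eef_pos'].round(4),s['ee_rot'].round(3),s['q'].round(2),s['width'])
p=np.array([.6245,.064,.19])
t=T2(p,(-.211,.014));print('shift',((np.array([*t,.0097])-s['eef_pos'])/.25).round(3),'rot',rv(s['ee_rot'],[np.pi,0,p[2]+np.pi]).round(3))
# wrist picture for trimmer refinement
c=camera_model('wrist');cv2.imwrite('pics/w7.png',grab_frame('wrist'))
# re-use w3-era estimate: front edge fit by white rim in w2
E
```

```text
[0.414  0.0377 0.1448] [ 3.14  -0.    -2.948] [ 0.57 -0.03 -0.61 -0.   -0.99 -1.94] 0.05835721262870586
shift [ 0.003  0.001 -0.54 ] rot [-0.002 -0.001 -0.007]
```

Emit:
{"fn": "apply_moves", "kwargs": {
  "steps": [
    {"translation":[0,0,-0.06],"rotation":[0,0,-0.007]},
    {"translation":[0,0,-0.14],"rotation":[0,0,-0.007]},
    {"translation":[0,0,-0.22],"rotation":[0,0,-0.007]},
    {"translation":[0,0,-0.3],"rotation":[0,0,-0.007]},
    {"translation":[0,0,-0.37],"rotation":[0,0,-0.007]},
    {"translation":[0,0,-0.43],"rotation":[0,0,-0.007]},
    {"translation":[0,0,-0.48],"rotation":[0,0,-0.007]},
    {"translation":[0,0,-0.52],"rotation":[0,0,-0.007]},
    {"translation":[0,0,-0.54],"rotation":[0,0,-0.007]},
    {"translation":[0,0,-0.54],"rotation":[0,0,-0.007]}
  ]
}}

```text
t: 28.25
eef_pos: [0.4137, 0.0352, 0.0088]
ee_rot: [3.142, -0.003, -2.955]
force: [-0.3, 0.1, -0.5]
width: 0.0584
gripper_force: 40.0
```

```bash
python3 - <<'E'
from station import *
from h import *
s=get_state();print(s['eef_pos'].round(4),s['ee_rot'].round(3),s['q'].round(2),s['force'].round(1))
E
```

```text
[0.4137 0.0352 0.0088] [ 3.142e+00 -3.000e-03 -2.955e+00] [ 0.56  0.17 -0.79 -0.   -0.61 -1.95] [-0.3  0.1 -0.5]
```

Emit:
{"fn": "apply_moves", "kwargs": {
  "steps": [
    {"translation":[0.03,0.01,0],"rotation":[0,0,0]},
    {"translation":[0.06,0.015,0],"rotation":[0,0,0]},
    {"translation":[0.09,0.02,0],"rotation":[0,0,0]},
    {"translation":[0.12,0.03,0],"rotation":[0,0,0]},
    {"translation":[0.15,0.035,0],"rotation":[0,0,0.005]},
    {"translation":[0.18,0.043,0],"rotation":[0,0,0.005]},
    {"translation":[0.21,0.05,0],"rotation":[0,0,0.005]},
    {"translation":[0.235,0.055,0],"rotation":[0,0,0.005]},
    {"translation":[0.25,0.058,0],"rotation":[0,0,0.005]},
    {"translation":[0.25,0.059,0],"rotation":[0,0,0.005]}
  ]
}}

```text
t: 29.08
eef_pos: [0.4779, 0.0507, 0.0096]
ee_rot: [3.141, -0.001, -2.952]
force: [-0.3, -0.2, -0.8]
width: 0.058
gripper_force: 40.0
```

Emit:
{"fn": "apply_moves", "kwargs": {
  "steps": [
    {"translation":[0,0,-0.004],"rotation":[0,0,0]},
    {"translation":[0,0,-0.008],"rotation":[0,0,0]},
    {"translation":[0,0,-0.012],"rotation":[0,0,0]},
    {"translation":[0,0,-0.016],"rotation":[0,0,0]},
    {"translation":[0,0,-0.02],"rotation":[0,0,0]},
    {"translation":[0,0,-0.023],"rotation":[0,0,0]},
    {"translation":[0,0,-0.025],"rotation":[0,0,0]},
    {"translation":[0,0,-0.025],"rotation":[0,0,0]},
    {"translation":[0,0,-0.025],"rotation":[0,0,0]},
    {"translation":[0,0,-0.025],"rotation":[0,0,0]}
  ]
}}

```text
t: 29.92
eef_pos: [0.4771, 0.0506, 0.0035]
ee_rot: [3.141, -0.001, -2.952]
force: [-1.1, 0.4, -0.5]
width: 0.0581
gripper_force: 40.0
```

Emit:
{"fn": "apply_moves", "kwargs": {
  "steps": [
    {"translation":[0,0,-0.003],"rotation":[0,0,0]},
    {"translation":[0,0,-0.005],"rotation":[0,0,0]},
    {"translation":[0.005,0.001,-0.005],"rotation":[0,0,0]},
    {"translation":[0.01,0.002,-0.005],"rotation":[0,0,0]},
    {"translation":[0.015,0.003,-0.005],"rotation":[0,0,0]},
    {"translation":[0.02,0.004,-0.005],"rotation":[0,0,0]},
    {"translation":[0.025,0.005,-0.005],"rotation":[0,0,0]},
    {"translation":[0.028,0.005,-0.005],"rotation":[0,0,0]},
    {"translation":[0.028,0.005,-0.005],"rotation":[0,0,0]},
    {"translation":[0.028,0.005,-0.005],"rotation":[0,0,0]}
  ]
}}

```text
t: 30.75
eef_pos: [0.4841, 0.0518, 0.0022]
ee_rot: [3.141, -0.001, -2.952]
force: [0.0, -0.3, 0.4]
width: 0.058
gripper_force: 40.0
```

Emit:
{"fn": "apply_moves", "kwargs": {
  "steps": [
    {"translation":[0.003,0.001,0],"rotation":[0,0,0]},
    {"translation":[0.006,0.001,0],"rotation":[0,0,0]},
    {"translation":[0.01,0.002,0],"rotation":[0,0,0]},
    {"translation":[0.013,0.002,0],"rotation":[0,0,0]},
    {"translation":[0.016,0.003,0],"rotation":[0,0,0]},
    {"translation":[0.016,0.003,0],"rotation":[0,0,0]},
    {"translation":[0.016,0.003,0],"rotation":[0,0,0]},
    {"translation":[0.016,0.003,0],"rotation":[0,0,0]},
    {"translation":[0.016,0.003,0],"rotation":[0,0,0]},
    {"translation":[0.016,0.003,0],"rotation":[0,0,0]}
  ]
}}

```text
t: 31.58
eef_pos: [0.488, 0.0525, 0.0022]
ee_rot: [3.141, -0.001, -2.952]
force: [-0.9, 0.3, -0.6]
width: 0.0585
gripper_force: 40.0
```

Emit:
{"fn": "apply_moves", "kwargs": {
  "steps": [
    {"translation":[0.003,0.001,0],"rotation":[0,0,0]},
    {"translation":[0.006,0.001,0],"rotation":[0,0,0]},
    {"translation":[0.01,0.002,0],"rotation":[0,0,0]},
    {"translation":[0.013,0.002,0],"rotation":[0,0,0]},
    {"translation":[0.016,0.003,0],"rotation":[0,0,0]},
    {"translation":[0.019,0.004,0],"rotation":[0,0,0]},
    {"translation":[0.02,0.004,0],"rotation":[0,0,0]},
    {"translation":[0.02,0.004,0],"rotation":[0,0,0]},
    {"translation":[0.02,0.004,0],"rotation":[0,0,0]},
    {"translation":[0.02,0.004,0],"rotation":[0,0,0]}
  ]
}}

```text
t: 32.42
eef_pos: [0.4884, 0.0517, 0.0011]
ee_rot: [-3.141, -0.009, -2.953]
force: [-13.0, -0.0, 7.0]
width: 0.0593
gripper_force: 40.0
```

```bash
python3 - <<'E'
from station import *
s=get_state();print(s['force'],s['moment'])
E
```

```text
[-13.0181811   -0.01462627   7.01449123] [-0.08559234  4.91809368  0.31784944]
```

Emit:
{"fn": "apply_moves", "kwargs": {
  "steps": [
    {"translation":[-0.008,-0.002,0],"rotation":[0,0,0]},
    {"translation":[-0.016,-0.003,0],"rotation":[0,0,0]},
    {"translation":[-0.016,-0.003,0],"rotation":[0,0,0]},
    {"translation":[-0.016,-0.003,0],"rotation":[0,0,0]},
    {"translation":[-0.016,-0.003,0],"rotation":[0,0,0]},
    {"translation":[-0.016,-0.003,0],"rotation":[0,0,0]},
    {"translation":[-0.016,-0.003,0],"rotation":[0,0,0]},
    {"translation":[-0.016,-0.003,0],"rotation":[0,0,0]},
    {"translation":[-0.016,-0.003,0],"rotation":[0,0,0]},
    {"translation":[-0.016,-0.003,0],"rotation":[0,0,0]}
  ]
}}

```text
t: 33.25
eef_pos: [0.4881, 0.0523, 0.0019]
ee_rot: [3.141, -0.003, -2.953]
force: [-5.6, -1.3, 0.0]
width: 0.0579
gripper_force: 40.0
```

Emit:
{"fn": "apply_moves", "kwargs": {
  "steps": [
    {"translation":[0,0,0],"rotation":[0,0,0]},
    {"translation":[0,0,0],"rotation":[0,0,0]},
    {"translation":[0,0,0],"rotation":[0,0,0]},
    {"translation":[0,0,0],"rotation":[0,0,0]},
    {"translation":[0,0,0.04],"rotation":[0,0,0]},
    {"translation":[0,0,0.12],"rotation":[0,0,0]},
    {"translation":[0,0,0.22],"rotation":[0,0,0]},
    {"translation":[0,0,0.34],"rotation":[0,0,0]},
    {"translation":[0,0,0.46],"rotation":[0,0,0]},
    {"translation":[0,0,0.56],"rotation":[0,0,0]}
  ],
  "jaw": -0.7
}}

```text
t: 34.08
eef_pos: [0.49, 0.0531, 0.1448]
ee_rot: [3.14, 0.002, -2.952]
force: [0.9, -0.5, -1.0]
width: 0.0742
gripper_force: 0.0
```

```bash
python3 - <<'E'
from station import *
from h import *
s=get_state();print(s['eef_pos'].round(4),s['ee_rot'].round(3),s['width'])
c=camera_model('wrist');im=grab_frame('wrist');cv2.imwrite('pics/w8.png',im)
p=[.6245,.064,.19]
# where the strip edges are expected, and scan for white rim along columns/rows in trimmer frame
def px(x,y,z): 
    u=proj(c,[*T2(p,(x,y)),z]);return u
for P in [(-.147,.0145,.028),(-.147,-.0155,.028),(-.147,.0445,.028),(-.09,-.0155,.028),(-.09,.0445,.028)]: print(P,px(*P).round(1))
g=cv2.cvtColor(im,cv2.COLOR_BGR2GRAY)
def prof(a,b,n):
    o=[]
    for t in np.linspace(0,1,n):
        u=px(*(np.array(a)*(1-t)+np.array(b)*t)).round().astype(int)
        o.append(im[u[1],u[0]].tolist() if 0<=u[1]<384 and 0<=u[0]<512 else None)
    return o
for x in(-.12,-.10): print('x',x,[(round(y,1),v) for y,v in zip(np.linspace(-30,60,46),prof((x,-.03,.028),(x,.06,.028),46)) if v and min(v)>170])
for y in(.0,.03): print('y',y,[(round(x,1),v) for x,v in zip(np.linspace(-165,-125,41),prof((-.165,y,.028),(-.125,y,.028),41)) if v and min(v)>170])
E
```

```text
[0.49   0.0531 0.1448] [ 3.140e+00  2.000e-03 -2.952e+00] 0.07424331713955806
(-0.147, 0.0145, 0.028) [250.9 166.2]
(-0.147, -0.0155, 0.028) [219.  166.2]
(-0.147, 0.0445, 0.028) [282.8 166.2]
(-0.09, -0.0155, 0.028) [220.5 223.3]
(-0.09, 0.0445, 0.028) [281.4 223.2]
x -0.12 []
x -0.1 [(np.float64(-14.0), [202, 225, 230])]
y 0.0 [(np.float64(-158.0), [172, 182, 184]), (np.float64(-157.0), [172, 183, 186])]
y 0.03 [(np.float64(-165.0), [172, 184, 187]), (np.float64(-164.0), [173, 184, 187]), (np.float64(-163.0), [172, 184, 186]), (np.float64(-158.0), [177, 188, 190]), (np.float64(-157.0), [176, 187, 188]), (np.float64(-156.0), [173, 185, 187]), (np.float64(-155.0), [171, 183, 185]), (np.float64(-154.0), [175, 185, 188]), (np.float64(-153.0), [176, 187, 188]), (np.float64(-152.0), [174, 186, 188])]
```

Emit:
{"fn": "apply_moves", "kwargs": {
  "steps": [
    {"translation":[0.04,0.01,0.02],"rotation":[0.015,-0.08,0]},
    {"translation":[0.09,0.02,0.02],"rotation":[0.03,-0.16,0]},
    {"translation":[0.14,0.03,0.02],"rotation":[0.045,-0.24,0]},
    {"translation":[0.19,0.04,0.02],"rotation":[0.06,-0.32,0]},
    {"translation":[0.25,0.05,0.02],"rotation":[0.076,-0.393,0]},
    {"translation":[0.3,0.06,0.01],"rotation":[0.076,-0.393,0]},
    {"translation":[0.34,0.066,0],"rotation":[0.076,-0.393,0]},
    {"translation":[0.348,0.066,-0.08],"rotation":[0.076,-0.393,0]},
    {"translation":[0.348,0.066,-0.16],"rotation":[0.076,-0.393,0]},
    {"translation":[0.348,0.066,-0.2],"rotation":[0.076,-0.393,0]}
  ],
  "jaw": -0.82
}}

```text
t: 34.97
eef_pos: [0.576, 0.0691, 0.0896]
ee_rot: [3.141, 0.205, -2.953]
force: [-0.2, 0.0, 0.5]
width: 0.0799
gripper_force: 0.0
```

```bash
python3 - <<'E'
from station import *
from h import *
s=get_state();print(s['eef_pos'].round(4),s['ee_rot'].round(3),s['q'].round(2),s['width'],s['force'].round(1))
p=[.6245,.064,.19];t=T2(p,(-.0457,.0145));print(((np.array([*t,.004])-s['eef_pos'])/.25).round(3),inv2(p,s['eef_pos']))
c=camera_model('wrist');im=grab_frame('wrist');cv2.imwrite('pics/w9.png',im)
hsv=cv2.cvtColor(im,cv2.COLOR_BGR2HSV)
m=((hsv[...,1]>110)&(hsv[...,2]>50)).astype(np.uint8);m[225:]=0
n,l,st,ce=cv2.connectedComponentsWithStats(m)
for i in range(1,n):
    if st[i][4]>60: 
        x,y,w,h,_=st[i];print(st[i],[inv2(p,onz(c,*q,.028)).round(3).tolist() for q in((x,y),(x+w,y),(x,y+h),(x+w,y+h))])
E
```

```text
[0.576  0.0691 0.0896] [ 3.141  0.205 -2.953] [ 0.5   0.19 -0.58  0.11 -0.61 -1.96] 0.07987667403707273 [-0.2  0.   0.5]
[ 0.003  0.002 -0.342] [-0.04664729  0.0141829 ]
[ 212   45   80   75 4154] [[-0.142, -0.011], [-0.142, 0.041], [-0.093, -0.014], [-0.093, 0.043]]
[ 215   91   46   49 1790] [[-0.113, -0.01], [-0.113, 0.021], [-0.078, -0.012], [-0.078, 0.021]]
[236 213  47  12 292] [[-0.017, 0.002], [-0.017, 0.04], [-0.005, 0.002], [-0.005, 0.04]]
```

Emit:
{"fn": "apply_moves", "kwargs": {
  "steps": [
    {"translation":[0,0,-0.06],"rotation":[0,0,0]},
    {"translation":[0,0,-0.13],"rotation":[0,0,0]},
    {"translation":[0,0,-0.19],"rotation":[0,0,0]},
    {"translation":[0,0,-0.24],"rotation":[0,0,0]},
    {"translation":[0,0,-0.28],"rotation":[0,0,0]},
    {"translation":[0,0,-0.305],"rotation":[0,0,0]},
    {"translation":[0,0,-0.32],"rotation":[0,0,0]},
    {"translation":[0,0,-0.33],"rotation":[0,0,0]},
    {"translation":[0,0,-0.338],"rotation":[0,0,0]},
    {"translation":[0,0,-0.338],"rotation":[0,0,0]}
  ]
}}

```text
t: 35.85
eef_pos: [0.5763, 0.0694, 0.0078]
ee_rot: [3.14, 0.209, -2.952]
force: [0.1, 0.8, -0.8]
width: 0.08
gripper_force: 0.0
```

```bash
python3 - <<'E'
from station import *
s=get_state();print(s['eef_pos'].round(4),s['ee_rot'].round(3),s['force'].round(2),s['moment'].round(2))
E
```

```text
[0.5763 0.0694 0.0078] [ 3.14   0.209 -2.952] [ 0.11  0.84 -0.78] [-0.14  0.71  0.  ]
```

Emit:
{"fn": "apply_moves", "kwargs": {
  "steps": [
    {"translation":[0,0,-0.002],"rotation":[0,0,0]},
    {"translation":[0,0,-0.004],"rotation":[0,0,0]},
    {"translation":[0,0,-0.006],"rotation":[0,0,0]},
    {"translation":[0,0,-0.008],"rotation":[0,0,0]},
    {"translation":[0,0,-0.008],"rotation":[0,0,0]},
    {"translation":[0,0,-0.008],"rotation":[0,0,0]},
    {"translation":[0,0,-0.008],"rotation":[0,0,0]},
    {"translation":[0,0,-0.008],"rotation":[0,0,0]},
    {"translation":[0,0,-0.008],"rotation":[0,0,0]},
    {"translation":[0,0,-0.008],"rotation":[0,0,0]}
  ]
}}

```text
t: 36.68
eef_pos: [0.576, 0.0693, 0.0057]
ee_rot: [3.14, 0.209, -2.952]
force: [0.4, -0.2, -0.0]
width: 0.0797
gripper_force: 0.0
```

```bash
python3 - <<'E'
from station import *
s=get_state();print(s['eef_pos'].round(4),s['ee_rot'].round(3),s['force'].round(2),s['moment'].round(2))
E
```

```text
[0.576  0.0693 0.0057] [ 3.14   0.209 -2.952] [ 0.37 -0.23 -0.02] [-0.16  0.67 -0.01]
```

Emit:
{"fn": "apply_moves", "kwargs": {
  "steps": [
    {"translation":[0,0,-0.005],"rotation":[0,0,0]},
    {"translation":[-0.002,0.01,-0.009],"rotation":[0,0,0]},
    {"translation":[-0.005,0.025,-0.009],"rotation":[0,0,0]},
    {"translation":[-0.008,0.04,-0.009],"rotation":[0,0,0]},
    {"translation":[-0.011,0.055,-0.009],"rotation":[0,0,0]},
    {"translation":[-0.014,0.07,-0.009],"rotation":[0,0,0]},
    {"translation":[-0.017,0.085,-0.009],"rotation":[0,0,0]},
    {"translation":[-0.02,0.1,-0.009],"rotation":[0,0,0]},
    {"translation":[-0.022,0.112,-0.009],"rotation":[0,0,0]},
    {"translation":[-0.023,0.118,-0.009],"rotation":[0,0,0]}
  ]
}}

```text
t: 37.52
eef_pos: [0.5702, 0.0993, 0.0035]
ee_rot: [3.14, 0.209, -2.952]
force: [1.0, -1.1, -0.4]
width: 0.0797
gripper_force: 0.5
```

```bash
cat > look.py <<'E'
from station import *
from h import *
s=get_state();print(s['t'],s['eef_pos'].round(4),s['force'].round(2),s['moment'].round(2))
p=[.6245,.064,.19];c=camera_model('wrist');im=grab_frame('wrist');cv2.imwrite('pics/last.png',im)
hsv=cv2.cvtColor(im,cv2.COLOR_BGR2HSV)
m=((hsv[...,1]>110)&(hsv[...,2]>50)).astype(np.uint8)
m[225:]=0
n,l,st,ce=cv2.connectedComponentsWithStats(m)
for i in range(1,n):
    if st[i][4]>200:
        pts=np.argwhere(l==i)[:,::-1];W=np.array([inv2(p,onz(c,*q,.028)) for q in pts])*1000
        if abs(W[:,1].mean()-25)<60 and -160<W[:,0].mean()<0:
            # lateral limits by x bin
            print(st[i].tolist(),[(int(x),*np.percentile(W[abs(W[:,0]-x)<3][:,1],[1,99]).round(1)) for x in range(-138,-40,14) if (abs(W[:,0]-x)<3).sum()>20],'xmin',np.percentile(W[:,0],1).round(1))
E
python3 look.py
```

```text
37.5167 [0.5702 0.0993 0.0035] [ 1.02 -1.11 -0.44] [-0.4   0.6  -0.05]
[164, 52, 129, 114, 10092] [(-138, np.float64(9.8), np.float64(60.8)), (-124, np.float64(10.1), np.float64(60.6)), (-110, np.float64(39.0), np.float64(60.8)), (-96, np.float64(42.4), np.float64(55.8))] xmin -141.7
[172, 123, 74, 71, 4117] [(-110, np.float64(9.9), np.float64(37.6)), (-96, np.float64(10.0), np.float64(41.0)), (-82, np.float64(9.9), np.float64(31.3))] xmin -113.1
```

Emit:
{"fn": "apply_moves", "kwargs": {
  "steps": [
    {"translation":[-0.001,0.004,0],"rotation":[0,0,0]},
    {"translation":[-0.001,0.008,0],"rotation":[0,0,0]},
    {"translation":[-0.002,0.012,0],"rotation":[0,0,0]},
    {"translation":[-0.003,0.015,0],"rotation":[0,0,0]},
    {"translation":[-0.003,0.018,0],"rotation":[0,0,0]},
    {"translation":[-0.004,0.021,0],"rotation":[0,0,0]},
    {"translation":[-0.005,0.024,0],"rotation":[0,0,0]},
    {"translation":[-0.005,0.027,0],"rotation":[0,0,0]},
    {"translation":[-0.005,0.027,0],"rotation":[0,0,0]},
    {"translation":[-0.005,0.027,0],"rotation":[0,0,0]}
  ]
}}

```text
t: 38.4
eef_pos: [0.5677, 0.1007, 0.0031]
ee_rot: [-3.138, 0.204, -2.955]
force: [11.1, -27.2, 3.6]
width: 0.0804
gripper_force: 14.4
```

```bash
python3 look.py
```

```text
38.4 [0.5677 0.1007 0.0031] [ 11.11 -27.21   3.63] [-10.19  -3.81  -1.79]
[166, 53, 129, 115, 10011] [(-138, np.float64(12.7), np.float64(63.6)), (-124, np.float64(12.5), np.float64(63.1)), (-110, np.float64(41.4), np.float64(62.9)), (-96, np.float64(44.4), np.float64(57.1))] xmin -142.7
[172, 125, 73, 70, 4099] [(-110, np.float64(11.9), np.float64(39.6)), (-96, np.float64(11.5), np.float64(43.0)), (-82, np.float64(10.9), np.float64(31.5))] xmin -114.3
```

Emit:
{"fn": "apply_moves", "kwargs": {
  "steps": [
    {"translation":[0.002,-0.008,0],"rotation":[0,0,0]},
    {"translation":[0.004,-0.02,0],"rotation":[0,0,0]},
    {"translation":[0.006,-0.03,0],"rotation":[0,0,0]},
    {"translation":[0.009,-0.045,0],"rotation":[0,0,0]},
    {"translation":[0.009,-0.045,0.03],"rotation":[0,0,0]},
    {"translation":[0.009,-0.045,0.1],"rotation":[0,0,0]},
    {"translation":[0.009,-0.045,0.2],"rotation":[0,0,0]},
    {"translation":[0.009,-0.045,0.3],"rotation":[0,0,0]},
    {"translation":[0.009,-0.045,0.38],"rotation":[0,0,0]},
    {"translation":[0.009,-0.045,0.38],"rotation":[0,0,0]}
  ]
}}

```text
t: 39.28
eef_pos: [0.5739, 0.0963, 0.1039]
ee_rot: [3.138, 0.216, -2.951]
force: [1.7, 0.4, 0.1]
width: 0.0796
gripper_force: 0.0
```

```bash
python3 look.py; cat > edge.py <<'E'
from station import *
from h import *
p=[.6245,.064,.19];c=camera_model('wrist');im=cv2.GaussianBlur(grab_frame('wrist'),(3,3),0).astype(float).mean(2)
def samp(x,y,z):
    u=proj(c,[*T2(p,(x,y)),z]).astype(np.float32);return cv2.remap(im.astype(np.float32),np.array([[u[0]]],np.float32),np.array([[u[1]]],np.float32),1)[0,0]
xs=np.arange(-.105,-.068,.0005)
for y in list(range(-130,0,20))+[90,100,110,120]:
    g=np.array([samp(x,y/1e3,.022) for x in xs]);d=np.gradient(g);i=d.argmax();j=d.argmin()
    print(y,'up %.1f(%.1f) dn %.1f(%.1f)'%(xs[i]*1e3,d[i],xs[j]*1e3,d[j]))
# front pin: dark blob near (-70,74)
xs=np.arange(-.08,-.056,.002);ys=np.arange(.062,.084,.002)
print(np.array([[samp(x,y,.022) for y in ys] for x in xs]).astype(int))
E
python3 edge.py
```

```text
39.2833 [0.5739 0.0963 0.1039] [1.75 0.36 0.14] [-0.08  0.53  0.04]
[206, 37, 76, 73, 3829] [(-138, np.float64(10.6), np.float64(61.5)), (-124, np.float64(10.5), np.float64(61.0)), (-110, np.float64(39.7), np.float64(61.2)), (-96, np.float64(43.4), np.float64(54.7))] xmin -141.8
[209, 82, 44, 47, 1665] [(-110, np.float64(11.0), np.float64(37.6)), (-96, np.float64(10.8), np.float64(41.2)), (-82, np.float64(10.2), np.float64(30.3))] xmin -113.1
[227, 205, 46, 20, 578] [] xmin -11.4
-130 up -87.5(29.0) dn -91.0(-16.1)
-110 up -87.5(32.1) dn -91.0(-16.1)
-90 up -87.5(31.7) dn -92.5(-20.9)
-70 up -87.5(29.1) dn -92.0(-22.7)
-50 up -87.5(16.4) dn -92.0(-15.3)
-30 up -88.0(7.2) dn -97.0(-19.5)
-10 up -104.5(13.3) dn -84.0(-14.4)
90 up -88.5(7.7) dn -84.5(-13.8)
100 up -88.5(7.4) dn -84.5(-13.1)
110 up -88.5(7.3) dn -84.5(-13.0)
120 up -88.5(7.4) dn -84.5(-14.2)
[[158 194 148 114 114 115 115 113 113 112 113 112]
 [156 194 146 115 114 115 114 113 113 113 112 112]
 [156 194 140 115 115 114 115 114 114 112 112 112]
 [162 193 137 114 115 116 115 114 113 113 113 113]
 [159 193 134 111 112 114 115 115 114 114 114 113]
 [166 193 131 109 110 109 114 115 114 114 114 113]
 [164 194 137 117 130 125 119 124 123 123 123 123]
 [164 193 134 133 134 136 134 133 133 133 133 133]
 [163 193 137 132 134 137 126 115 115 115 114 116]
 [165 193 133 123 132 131 118 115 116 115 125 134]
 [169 192 134 114 115 115 113 114 114 118 130 127]
 [175 192 126 113 114 114 113 113 114 113 113 113]]
```

```bash
cat > edge2.py <<'E'
from station import *
from h import *
p=[.6221,.0604,.194];c=camera_model('wrist');im=cv2.GaussianBlur(grab_frame('wrist'),(3,3),0).astype(np.float32).mean(2)
def line(f,ts):
    u=np.array([proj(c,f(t)) for t in ts],np.float32);return cv2.remap(im,u[:,:1],u[:,1:],1)[:,0]
W=lambda x,y,z=.028:[*T2(p,(x,y)),z]
for sgn,lo,hi in((1,.06,.08),(-1,.0,.02)):
    ts=np.arange(lo,hi,.00025);o=[]
    for x in np.arange(-.138,-.015,.006):
        d=np.gradient(line(lambda y:W(x,y),ts))*sgn;i=d.argmin();o.append((x*1e3,ts[i]*1e3,-d[i]))
    o=np.array(o);k=o[:,2]>4;f=np.polyfit(o[k,0],o[k,1],1);r=abs(np.polyval(f,o[:,0])-o[:,1])<.8;k&=r;f=np.polyfit(o[k,0],o[k,1],1)
    print(sgn,'slope',f[0].round(4),'at -70:',np.polyval(f,-70).round(2),'at 36:',np.polyval(f,36).round(2),k.sum());print(o[:,1].round(1).tolist())
ts=np.arange(-.16,-.13,.00025)
print('tail',[ts[np.gradient(line(lambda x:W(x,y),ts)).argmax()].round(4) for y in np.arange(.02,.06,.005)])
ts=np.arange(-.1,-.07,.00025)
print('front',[ts[np.gradient(line(lambda x:W(x,y,.022),ts)).argmax()].round(4) for y in(-.13,-.11,-.09,-.07,-.05,.1,.12)])
E
python3 edge2.py
```

```text
1 slope -0.0152 at -70: 68.54 at 36: 66.93 19
[70.0, 69.5, 69.8, 69.5, 69.0, 69.2, 68.8, 69.0, 68.5, 68.8, 68.2, 68.5, 68.0, 68.2, 68.5, 68.0, 68.2, 67.8, 70.2, 67.8, 68.8]
-1 slope -0.0213 at -70: 8.7 at 36: 6.44 21
[10.2, 9.5, 10.0, 9.8, 10.0, 9.5, 9.0, 9.5, 9.0, 9.2, 9.0, 8.5, 9.0, 8.5, 8.0, 8.5, 8.0, 8.0, 8.0, 7.5, 7.5]
tail [np.float64(-0.1448), np.float64(-0.1445), np.float64(-0.1445), np.float64(-0.1562), np.float64(-0.1445), np.float64(-0.1445), np.float64(-0.144), np.float64(-0.1442)]
front [np.float64(-0.0845), np.float64(-0.085), np.float64(-0.0847), np.float64(-0.0847), np.float64(-0.0847), np.float64(-0.0855), np.float64(-0.0852)]
```

Emit:
{"fn": "apply_moves", "kwargs": {
  "steps": [
    {"translation":[0,0,0.14],"rotation":[0,0,0]},
    {"translation":[0,0,0.3],"rotation":[0,0,0]},
    {"translation":[0.02,0,0.44],"rotation":[-0.02,0.1,0]},
    {"translation":[0.1,0.02,0.54],"rotation":[-0.04,0.2,0]},
    {"translation":[0.2,0.04,0.6],"rotation":[-0.06,0.3,0]},
    {"translation":[0.3,0.07,0.66],"rotation":[-0.078,0.405,0]},
    {"translation":[0.4,0.1,0.7],"rotation":[-0.078,0.405,0]},
    {"translation":[0.5,0.12,0.72],"rotation":[-0.078,0.405,0]},
    {"translation":[0.586,0.137,0.72],"rotation":[-0.078,0.405,0]},
    {"translation":[0.586,0.137,0.72],"rotation":[-0.078,0.405,0]}
  ]
}}

```text
t: 40.27
eef_pos: [0.7202, 0.1293, 0.2743]
ee_rot: [3.141, -0.011, -2.952]
force: [-1.6, 0.1, -2.2]
width: 0.0801
gripper_force: 0.0
```

```bash
cat > v.py <<'E'
from station import *
from h import *
s=get_state();print(s['eef_pos'].round(4),s['ee_rot'].round(3))
p=[.6221,.0604,.194];c=camera_model('wrist');im=grab_frame('wrist');cv2.imwrite('pics/v1.png',im)
# rectified map of the bed plane z=.028, 0.5 mm/px: x -150..70 down, y -10..90 right
X,Y=np.meshgrid(np.arange(-.15,.07,.0005),np.arange(-.0,.09,.0005),indexing='ij')
U=np.array([proj(c,[*T2(p,(x,y)),.028]) for x,y in zip(X.ravel(),Y.ravel())],np.float32)
m=cv2.remap(im,U[:,0].reshape(X.shape),U[:,1].reshape(X.shape),cv2.INTER_LINEAR);cv2.imwrite('pics/rect.png',m)
g=cv2.cvtColor(m,cv2.COLOR_BGR2GRAY)
def row(x,y0,y1,st=1): 
    i=int((x+150)*2);return g[i,int(y0*2):int(y1*2):2*st].tolist()
for x in(20,24,28,32,34,36,38,40,44,48,52): print(x,'y58-80',row(x,58,81))
for x in(-78,-74,-72,-70,-68,-66,-62): print(x,'y58-80',row(x,58,81))
for y in(20,35,50,60): print('col y',y,'x44..66',g[int(194*2):int(216*2):2,y*2].tolist())
E
python3 v.py
```

```text
[0.7202 0.1293 0.2743] [ 3.141 -0.011 -2.952]
20 y58-80 [136, 134, 135, 139, 143, 144, 142, 141, 137, 133, 130, 133, 131, 130, 132, 130, 130, 130, 130, 129, 132, 132, 132]
24 y58-80 [199, 196, 191, 195, 209, 226, 236, 231, 175, 99, 43, 40, 41, 41, 40, 42, 43, 42, 40, 37, 38, 38, 38]
28 y58-80 [253, 252, 252, 253, 254, 254, 255, 255, 235, 214, 219, 223, 209, 195, 188, 178, 180, 181, 184, 187, 190, 197, 201]
32 y58-80 [252, 251, 252, 252, 253, 254, 255, 254, 233, 214, 228, 228, 219, 211, 208, 209, 210, 210, 210, 211, 210, 210, 211]
34 y58-80 [252, 252, 252, 252, 253, 254, 255, 254, 231, 208, 228, 228, 219, 210, 207, 207, 207, 208, 209, 208, 208, 208, 209]
36 y58-80 [252, 252, 251, 252, 253, 254, 255, 254, 239, 222, 230, 226, 212, 203, 207, 206, 211, 211, 207, 208, 209, 209, 209]
38 y58-80 [250, 251, 251, 252, 253, 254, 255, 254, 239, 221, 223, 214, 221, 236, 250, 253, 250, 241, 221, 185, 200, 208, 211]
40 y58-80 [249, 249, 250, 252, 252, 254, 255, 255, 233, 208, 218, 217, 237, 255, 254, 253, 253, 251, 242, 211, 208, 209, 211]
44 y58-80 [243, 246, 248, 250, 253, 254, 255, 255, 231, 202,
[... 1016 characters left out ...]
30, 211, 234, 251, 253, 253, 251, 244, 223, 201, 205, 209, 209]
-62 y58-80 [207, 206, 207, 208, 208, 215, 232, 253, 255, 255, 209, 144, 105, 89, 91, 100, 124, 169, 226, 237, 239, 238, 239]
col y 20 x44..66 [251, 251, 251, 251, 251, 251, 252, 254, 254, 255, 255, 239, 216, 245, 251, 251, 250, 248, 247, 244, 237, 230]
col y 35 x44..66 [203, 203, 204, 207, 210, 219, 236, 255, 255, 255, 255, 229, 180, 242, 252, 252, 251, 249, 240, 235, 231, 231]
col y 50 x44..66 [237, 237, 237, 237, 236, 238, 245, 254, 255, 255, 255, 230, 171, 228, 243, 243, 239, 236, 233, 233, 233, 232]
col y 60 x44..66 [248, 244, 239, 238, 238, 240, 245, 254, 254, 255, 255, 232, 167, 228, 244, 244, 240, 237, 234, 234, 234, 234]
```

Emit:
{"fn": "apply_moves", "kwargs": {
  "steps": [
    {"translation":[-0.1,-0.02,0],"rotation":[0.01,-0.06,0]},
    {"translation":[-0.22,-0.05,0],"rotation":[0.03,-0.14,-0.01]},
    {"translation":[-0.35,-0.09,0],"rotation":[0.045,-0.23,-0.02]},
    {"translation":[-0.48,-0.12,-0.02],"rotation":[0.06,-0.32,-0.029]},
    {"translation":[-0.58,-0.15,-0.1],"rotation":[0.079,-0.413,-0.029]},
    {"translation":[-0.609,-0.163,-0.24],"rotation":[0.079,-0.413,-0.029]},
    {"translation":[-0.609,-0.163,-0.4],"rotation":[0.079,-0.413,-0.029]},
    {"translation":[-0.609,-0.163,-0.54],"rotation":[0.079,-0.413,-0.029]},
    {"translation":[-0.609,-0.163,-0.67],"rotation":[0.079,-0.413,-0.029]},
    {"translation":[-0.609,-0.163,-0.737],"rotation":[0.079,-0.413,-0.029]}
  ]
}}

```text
t: 41.15
eef_pos: [0.562, 0.0864, 0.0901]
ee_rot: [3.14, 0.208, -2.968]
force: [0.1, -0.1, -0.5]
width: 0.0797
gripper_force: 0.0
```

```bash
python3 - <<'E'
from station import *
from h import *
s=get_state();print(s['eef_pos'].round(4),s['ee_rot'].round(3),s['force'].round(1))
p=[.6221,.0604,.194];t=T2(p,(-.0477,.038));print(((np.array([*t,.0035])-s['eef_pos'])/.25).round(3),rv(s['ee_rot'],[np.pi,.209,-2.967]).round(3))
E
```

```text
[0.562  0.0864 0.0901] [ 3.14   0.208 -2.968] [ 0.1 -0.1 -0.5]
[ 0.024  0.008 -0.346] [-0.003 -0.002  0.001]
```

Emit:
{"fn": "apply_moves", "kwargs": {
  "steps": [
    {"translation":[0.015,0.005,-0.05],"rotation":[0,0,0]},
    {"translation":[0.024,0.008,-0.12],"rotation":[0,0,0]},
    {"translation":[0.024,0.008,-0.19],"rotation":[0,0,0]},
    {"translation":[0.024,0.008,-0.24],"rotation":[0,0,0]},
    {"translation":[0.024,0.008,-0.28],"rotation":[0,0,0]},
    {"translation":[0.024,0.008,-0.31],"rotation":[0,0,0]},
    {"translation":[0.024,0.008,-0.33],"rotation":[0,0,0]},
    {"translation":[0.024,0.008,-0.345],"rotation":[0,0,0]},
    {"translation":[0.024,0.008,-0.35],"rotation":[0,0,0]},
    {"translation":[0.024,0.008,-0.35],"rotation":[0,0,0]}
  ]
}}

```text
t: 41.98
eef_pos: [0.5715, 0.0898, 0.0068]
ee_rot: [3.139, 0.213, -2.968]
force: [-0.3, -0.5, 0.1]
width: 0.0799
gripper_force: 0.0
```

Emit:
{"fn": "apply_moves", "kwargs": {
  "steps": [
    {"translation":[0,0,0],"rotation":[0,0,0]},
    {"translation":[0,0,0],"rotation":[0,0,0]},
    {"translation":[0,0,0],"rotation":[0,0,0]},
    {"translation":[0,0,0],"rotation":[0,0,0]},
    {"translation":[0,0,0],"rotation":[0,0,0]},
    {"translation":[0,0,0],"rotation":[0,0,0]},
    {"translation":[0,0,0],"rotation":[0,0,0]},
    {"translation":[0,0,0],"rotation":[0,0,0]},
    {"translation":[0,0,0],"rotation":[0,0,0]},
    {"translation":[0,0,0],"rotation":[0,0,0]}
  ],
  "jaw": 0.2,
  "newtons": 15
}}

```text
t: 42.82
eef_pos: [0.5715, 0.0898, 0.0067]
ee_rot: [3.139, 0.213, -2.968]
force: [0.4, 0.4, 1.1]
width: 0.0355
gripper_force: 0.0
```

```bash
python3 edge2.py; python3 -c "
from station import *
s=get_state();print(s['eef_pos'].round(4),s['ee_rot'].round(3),s['force'].round(1))"
```

```text
1 slope -0.0254 at -70: 68.34 at 36: 65.65 5
[69.8, 69.5, 69.8, 69.2, 69.2, 69.2, 69.2, 68.8, 68.8, 68.5, 68.5, 68.2, 68.2, 77.3, 77.3, 77.8, 70.8, 65.5, 72.0, 60.0, 60.8]
-1 slope -0.0192 at -70: 8.52 at 36: 6.48 3
[10.0, 10.0, 9.8, 9.8, 9.8, 9.5, 9.2, 9.0, 9.0, 9.2, 8.8, 8.5, 0.5, 0.5, 0.0, 0.0, 9.8, 2.5, 0.0, 16.8, 15.5]
tail [np.float64(-0.1585), np.float64(-0.1582), np.float64(-0.1582), np.float64(-0.158), np.float64(-0.158), np.float64(-0.158), np.float64(-0.1578), np.float64(-0.1578)]
front [np.float64(-0.1), np.float64(-0.1), np.float64(-0.081), np.float64(-0.085), np.float64(-0.0847), np.float64(-0.0792), np.float64(-0.0855)]
[0.5715 0.0898 0.0067] [ 3.139  0.213 -2.968] [-0.5  0.5 -0.1]
```

Emit:
{"fn": "apply_moves", "kwargs": {
  "steps": [
    {"translation":[0,0,0.005],"rotation":[0,0,0]},
    {"translation":[0,0,0.005],"rotation":[0,0,0]},
    {"translation":[0,0,0.005],"rotation":[0,0,0]},
    {"translation":[0,0,0.005],"rotation":[0,0,0]},
    {"translation":[0,0,0.005],"rotation":[0,0,0]},
    {"translation":[0,0,0.005],"rotation":[0,0,0]},
    {"translation":[0,0,0],"rotation":[0,0,0]},
    {"translation":[0,0,-0.006],"rotation":[0,0,0]},
    {"translation":[0,0,-0.012],"rotation":[0,0,0]},
    {"translation":[0,0,-0.018],"rotation":[0,0,0]}
  ],
  "jaw": -0.7
}}

```text
t: 43.7
eef_pos: [0.5714, 0.0898, 0.002]
ee_rot: [3.139, 0.213, -2.968]
force: [0.0, -0.8, -0.1]
width: 0.0747
gripper_force: 0.0
```

Emit:
{"fn": "apply_moves", "kwargs": {
  "steps": [
    {"translation":[0,0,0],"rotation":[0,0,0]},
    {"translation":[0,0,0],"rotation":[0,0,0]},
    {"translation":[0,0,0],"rotation":[0,0,0]},
    {"translation":[0,0,0],"rotation":[0,0,0]},
    {"translation":[0,0,0],"rotation":[0,0,0]},
    {"translation":[0,0,0],"rotation":[0,0,0]},
    {"translation":[0,0,0],"rotation":[0,0,0]},
    {"translation":[0,0,0],"rotation":[0,0,0]},
    {"translation":[0,0,0],"rotation":[0,0,0]},
    {"translation":[0,0,0],"rotation":[0,0,0]}
  ],
  "jaw": 0.2,
  "newtons": 15
}}

```text
t: 44.53
eef_pos: [0.5716, 0.0896, 0.0023]
ee_rot: [3.139, 0.213, -2.968]
force: [2.4, -5.0, -1.6]
width: 0.0596
gripper_force: 15.8
```

Emit:
{"fn": "apply_moves", "kwargs": {
  "steps": [
    {"translation":[-0.004,-0.003,0],"rotation":[0,0,0]},
    {"translation":[-0.008,-0.005,0],"rotation":[0,0,0]},
    {"translation":[-0.01,-0.005,0],"rotation":[0,0,0.01]},
    {"translation":[-0.01,-0.005,0],"rotation":[0,0,0.02]},
    {"translation":[-0.01,-0.004,0],"rotation":[0,0,0.03]},
    {"translation":[-0.01,-0.002,0],"rotation":[0,0,0.039]},
    {"translation":[-0.011,0.002,0],"rotation":[0,0,0.039]},
    {"translation":[-0.011,0.006,0],"rotation":[0,0,0.039]},
    {"translation":[-0.012,0.01,0],"rotation":[0,0,0.039]},
    {"translation":[-0.012,0.01,0],"rotation":[0,0,0.039]}
  ]
}}

```text
t: 45.37
eef_pos: [0.5706, 0.0908, 0.0034]
ee_rot: [3.14, 0.215, -2.948]
force: [16.8, -22.0, 0.9]
width: 0.0597
gripper_force: 17.5
```

```bash
python3 edge2.py; python3 -c "
from station import *
s=get_state();print(s['eef_pos'].round(4),s['ee_rot'].round(3),s['force'].round(1),s['moment'].round(2))"
```

```text
1 slope -0.0 at -70: 69.5 at 36: 69.5 5
[69.8, 69.8, 69.8, 69.5, 69.5, 69.5, 69.5, 69.5, 69.2, 69.2, 69.5, 69.5, 69.0, 69.2, 69.5, 69.2, 80.0, 71.5, 65.8, 76.3, 78.5]
-1 slope -0.006 at -70: 9.17 at 36: 8.54 7
[9.5, 9.8, 9.5, 9.5, 9.2, 9.5, 9.5, 9.2, 9.2, 9.2, 9.0, 9.0, 9.0, 9.0, 9.2, 9.2, 6.0, 8.8, 13.2, 3.3, 1.0]
tail [np.float64(-0.1585), np.float64(-0.1585), np.float64(-0.1585), np.float64(-0.1585), np.float64(-0.1585), np.float64(-0.1585), np.float64(-0.1585), np.float64(-0.1585)]
front [np.float64(-0.1), np.float64(-0.1), np.float64(-0.0707), np.float64(-0.0847), np.float64(-0.0847), np.float64(-0.085), np.float64(-0.0855)]
[0.5706 0.0908 0.0034] [ 3.14   0.215 -2.949] [ 17.4 -20.5   1.5] [-7.99 -5.75 -2.05]
```

Emit:
{"fn": "apply_moves", "kwargs": {
  "steps": [
    {"translation":[0.002,-0.004,0],"rotation":[0,0,0]},
    {"translation":[0.003,-0.008,0],"rotation":[0,0,0]},
    {"translation":[0.005,-0.011,0],"rotation":[0,0,0]},
    {"translation":[0.008,-0.011,0],"rotation":[0,0,0]},
    {"translation":[0.011,-0.01,0],"rotation":[0,0,0]},
    {"translation":[0.014,-0.01,0],"rotation":[0,0,0]},
    {"translation":[0.017,-0.009,0],"rotation":[0,0,0]},
    {"translation":[0.02,-0.009,0],"rotation":[0,0,0]},
    {"translation":[0.02,-0.009,0],"rotation":[0,0,0]},
    {"translation":[0.02,-0.009,0],"rotation":[0,0,0]}
  ]
}}

```text
t: 46.25
eef_pos: [0.5723, 0.0898, 0.0021]
ee_rot: [3.139, 0.211, -2.947]
force: [-5.4, -1.2, 9.2]
width: 0.0593
gripper_force: 15.9
```

```bash
python3 edge2.py; python3 -c "
from station import *
s=get_state();print(s['eef_pos'].round(4),s['ee_rot'].round(3),s['force'].round(1),s['moment'].round(2))"
```

```text
1 slope 0.0036 at -70: 68.42 at 36: 68.8 6
[68.2, 68.5, 68.2, 68.2, 68.2, 68.2, 68.2, 68.5, 68.2, 68.0, 68.2, 68.2, 68.2, 68.2, 68.2, 68.2, 69.2, 76.3, 73.0, 74.3, 76.5]
-1 slope 0.0 at -70: 8.67 at 36: 8.67 6
[8.5, 8.8, 8.5, 8.8, 8.8, 8.5, 8.5, 8.8, 8.8, 8.8, 8.8, 8.5, 8.8, 8.5, 8.5, 8.5, 4.5, 10.5, 18.2, 2.5, 0.0]
tail [np.float64(-0.157), np.float64(-0.157), np.float64(-0.157), np.float64(-0.157), np.float64(-0.157), np.float64(-0.157), np.float64(-0.157), np.float64(-0.157)]
front [np.float64(-0.1), np.float64(-0.1), np.float64(-0.0707), np.float64(-0.085), np.float64(-0.085), np.float64(-0.096), np.float64(-0.0852)]
[0.5723 0.0898 0.0021] [ 3.139  0.211 -2.947] [-3.9 -1.   8.9] [-0.18  1.81 -0.03]
```

Emit:
{"fn": "apply_moves", "kwargs": {
  "steps": [
    {"translation":[0,0.002,0],"rotation":[0,0,0]},
    {"translation":[-0.001,0.004,0],"rotation":[0,0,0]},
    {"translation":[-0.001,0.006,0],"rotation":[0,0,0]},
    {"translation":[-0.001,0.007,0],"rotation":[0,0,0]},
    {"translation":[-0.001,0.008,0],"rotation":[0,0,0]},
    {"translation":[-0.001,0.008,0],"rotation":[0,0,0]},
    {"translation":[-0.001,0.008,0],"rotation":[0,0,0]},
    {"translation":[-0.001,0.008,0],"rotation":[0,0,0]},
    {"translation":[-0.001,0.008,0],"rotation":[0,0,0]},
    {"translation":[-0.001,0.008,0],"rotation":[0,0,0]}
  ]
}}

```text
t: 47.13
eef_pos: [0.572, 0.0902, 0.002]
ee_rot: [3.141, 0.21, -2.948]
force: [1.7, -10.7, 7.8]
width: 0.0593
gripper_force: 16.4
```

```bash
python3 edge2.py|grep -v tail; python3 -c "
from station import *
s=get_state();print(s['eef_pos'].round(4),s['ee_rot'].round(3),s['force'].round(1),s['moment'].round(2))"
```

```text
1 slope -0.0 at -70: 68.75 at 36: 68.75 5
[68.8, 68.8, 68.8, 68.8, 68.8, 68.8, 68.8, 68.8, 68.5, 68.8, 68.8, 68.8, 68.5, 68.8, 68.8, 68.8, 78.3, 64.2, 65.8, 74.8, 77.0]
-1 slope -0.0083 at -70: 8.78 at 36: 7.9 5
[9.2, 9.2, 9.0, 9.0, 9.2, 9.0, 9.0, 9.0, 9.0, 9.2, 9.0, 9.0, 9.0, 8.8, 9.0, 8.8, 5.5, 11.5, 17.0, 3.0, 0.8]
front [np.float64(-0.1), np.float64(-0.1), np.float64(-0.0702), np.float64(-0.0847), np.float64(-0.0847), np.float64(-0.0852), np.float64(-0.0852)]
[0.572  0.0903 0.002 ] [ 3.141  0.21  -2.948] [  1.1 -11.6   9.1] [-3.98 -0.49 -0.9 ]
```

Emit:
{"fn": "apply_moves", "kwargs": {
  "steps": [
    {"translation":[0,0,0],"rotation":[0,0,0]},
    {"translation":[0,0,0],"rotation":[0,0,0]},
    {"translation":[0,0,0],"rotation":[0,0,0]},
    {"translation":[0,0,0],"rotation":[0,0,0]},
    {"translation":[0,0,0.03],"rotation":[0,0,0]},
    {"translation":[0,0,0.12],"rotation":[0,0,0]},
    {"translation":[0,0,0.25],"rotation":[0,0,0]},
    {"translation":[0,0,0.4],"rotation":[0,0,0]},
    {"translation":[0,0,0.56],"rotation":[0,0,0]},
    {"translation":[0,0,0.72],"rotation":[0,0,0]}
  ],
  "jaw": -0.65
}}

```text
t: 48.02
eef_pos: [0.5725, 0.0923, 0.1845]
ee_rot: [3.138, 0.213, -2.947]
force: [1.6, 1.2, 0.0]
width: 0.0725
gripper_force: 0.0
```

Emit:
{"fn": "apply_moves", "kwargs": {
  "steps": [
    {"translation":[0.02,0,0.12],"rotation":[0,0,0]},
    {"translation":[0.08,0.02,0.22],"rotation":[-0.02,0.1,0]},
    {"translation":[0.16,0.04,0.3],"rotation":[-0.04,0.2,0]},
    {"translation":[0.25,0.06,0.36],"rotation":[-0.06,0.3,0]},
    {"translation":[0.35,0.09,0.4],"rotation":[-0.076,0.4,0]},
    {"translation":[0.45,0.12,0.4],"rotation":[-0.076,0.4,0]},
    {"translation":[0.55,0.14,0.4],"rotation":[-0.076,0.4,0]},
    {"translation":[0.59,0.155,0.4],"rotation":[-0.076,0.4,0]},
    {"translation":[0.59,0.155,0.4],"rotation":[-0.076,0.4,0]},
    {"translation":[0.59,0.155,0.4],"rotation":[-0.076,0.4,0]}
  ]
}}

```text
t: 48.85
eef_pos: [0.7205, 0.1312, 0.2813]
ee_rot: [3.137, -0.002, -2.947]
force: [-0.8, -0.1, -0.7]
width: 0.0722
gripper_force: 0.0
```

```bash
python3 v.py
```

```text
[0.7205 0.1312 0.2813] [ 3.137e+00 -2.000e-03 -2.947e+00]
20 y58-80 [137, 137, 139, 143, 146, 147, 142, 142, 143, 145, 142, 133, 133, 137, 139, 137, 138, 138, 138, 142, 145, 147, 149]
24 y58-80 [197, 198, 198, 195, 194, 197, 205, 225, 238, 240, 233, 118, 57, 36, 43, 40, 41, 42, 42, 41, 38, 38, 39]
28 y58-80 [253, 253, 253, 253, 253, 253, 253, 254, 255, 255, 255, 231, 212, 200, 200, 197, 186, 177, 179, 192, 198, 201, 201]
32 y58-80 [252, 252, 252, 252, 252, 252, 253, 254, 254, 255, 255, 240, 225, 214, 213, 213, 214, 213, 214, 215, 215, 214, 215]
34 y58-80 [252, 252, 252, 252, 252, 252, 253, 254, 254, 255, 255, 241, 225, 213, 211, 212, 211, 211, 212, 212, 212, 213, 213]
36 y58-80 [251, 252, 252, 252, 252, 252, 253, 254, 254, 255, 255, 235, 216, 204, 207, 213, 207, 199, 207, 211, 212, 212, 213]
38 y58-80 [250, 250, 251, 252, 252, 252, 253, 254, 254, 255, 255, 236, 230, 242, 254, 255, 251, 243, 226, 216, 213, 213, 214]
40 y58-80 [251, 250, 251, 251, 251, 252, 252, 254, 254, 255, 254, 233, 234, 254, 254, 254, 253, 252, 248, 217, 208, 213, 216]
44 y58-80 [239, 240, 244, 247, 250, 250, 252,
[... 1030 characters left out ...]
245, 227, 228, 251, 253, 253, 252, 244, 228, 202, 210, 213, 214]
-62 y58-80 [212, 212, 211, 211, 211, 220, 235, 250, 255, 255, 245, 184, 115, 85, 85, 91, 106, 142, 195, 239, 241, 241, 240]
col y 20 x44..66 [252, 252, 251, 252, 251, 251, 252, 253, 254, 254, 255, 255, 215, 205, 253, 253, 251, 249, 245, 235, 233, 233]
col y 35 x44..66 [206, 205, 206, 206, 205, 206, 219, 244, 255, 255, 255, 255, 223, 218, 254, 253, 252, 246, 239, 234, 234, 236]
col y 50 x44..66 [239, 239, 239, 239, 238, 239, 242, 251, 255, 255, 255, 255, 224, 216, 245, 243, 242, 239, 237, 236, 235, 237]
col y 60 x44..66 [244, 240, 239, 239, 239, 237, 239, 250, 255, 255, 255, 255, 225, 217, 245, 245, 243, 239, 237, 235, 236, 238]
```

Emit:
{"fn": "apply_moves", "kwargs": {
  "steps": [
    {"translation":[-0.04,-0.1,0],"rotation":[0,0,0]},
    {"translation":[-0.09,-0.2,0],"rotation":[0,0,0]},
    {"translation":[-0.15,-0.32,0],"rotation":[0,0,0]},
    {"translation":[-0.21,-0.44,-0.05],"rotation":[0,0,0]},
    {"translation":[-0.27,-0.55,-0.15],"rotation":[0,0,0]},
    {"translation":[-0.311,-0.642,-0.27],"rotation":[0,0,0]},
    {"translation":[-0.311,-0.642,-0.38],"rotation":[0,0,0]},
    {"translation":[-0.311,-0.642,-0.465],"rotation":[0,0,0]},
    {"translation":[-0.311,-0.642,-0.52],"rotation":[0,0,0]},
    {"translation":[-0.311,-0.642,-0.56],"rotation":[0,0,0]}
  ],
  "jaw": 1
}}

```text
t: 49.73
eef_pos: [0.6413, -0.03, 0.1417]
ee_rot: [3.137, -0.001, -2.948]
force: [0.0, 0.3, 0.0]
width: 0.0108
gripper_force: 0.0
```

Emit:
{"fn": "apply_moves", "kwargs": {
  "steps": [
    {"translation":[0,0,-0.02],"rotation":[0,0,0]},
    {"translation":[0,0,-0.04],"rotation":[0,0,0]},
    {"translation":[0,0,-0.06],"rotation":[0,0,0]},
    {"translation":[0,0,-0.08],"rotation":[0,0,0]},
    {"translation":[0,0,-0.1],"rotation":[0,0,0]},
    {"translation":[0,0,-0.11],"rotation":[0,0,0]},
    {"translation":[0,0,-0.11],"rotation":[0,0,0]},
    {"translation":[0,0,-0.11],"rotation":[0,0,0]},
    {"translation":[0,0,-0.11],"rotation":[0,0,0]},
    {"translation":[0,0,-0.11],"rotation":[0,0,0]}
  ]
}}

```text
t: 50.57
eef_pos: [0.6431, -0.0294, 0.115]
ee_rot: [3.137, 0.0, -2.947]
force: [0.1, 1.6, 1.6]
width: 0.0005
gripper_force: 0.7
```

Emit:
{"fn": "apply_moves", "kwargs": {
  "steps": [
    {"translation":[0.001,-0.005,-0.03],"rotation":[0,0,0]},
    {"translation":[0.002,-0.01,-0.06],"rotation":[0,0,0]},
    {"translation":[0.003,-0.015,-0.1],"rotation":[0,0,0]},
    {"translation":[0.004,-0.02,-0.14],"rotation":[0,0,0]},
    {"translation":[0.005,-0.025,-0.18],"rotation":[0,0,0]},
    {"translation":[0.006,-0.03,-0.22],"rotation":[0,0,0]},
    {"translation":[0.007,-0.035,-0.25],"rotation":[0,0,0]},
    {"translation":[0.008,-0.04,-0.28],"rotation":[0,0,0]},
    {"translation":[0.009,-0.045,-0.3],"rotation":[0,0,0]},
    {"translation":[0.009,-0.047,-0.3],"rotation":[0,0,0]}
  ]
}}

```text
t: 51.4
eef_pos: [0.6449, -0.0411, 0.0381]
ee_rot: [3.137, -0.001, -2.948]
force: [-0.4, -0.2, 0.3]
width: 0.0002
gripper_force: 0.0
```

Emit:
{"fn": "apply_moves", "kwargs": {
  "steps": [
    {"translation":[0,0,-0.004],"rotation":[0,0,0]},
    {"translation":[0,0,-0.008],"rotation":[0,0,0]},
    {"translation":[0,0,-0.012],"rotation":[0,0,0]},
    {"translation":[0,0,-0.016],"rotation":[0,0,0]},
    {"translation":[0,0,-0.018],"rotation":[0,0,0]},
    {"translation":[0,0,-0.018],"rotation":[0,0,0]},
    {"translation":[0,0,-0.018],"rotation":[0,0,0]},
    {"translation":[0,0,-0.018],"rotation":[0,0,0]},
    {"translation":[0,0,-0.018],"rotation":[0,0,0]},
    {"translation":[0,0,-0.018],"rotation":[0,0,0]}
  ]
}}

```text
t: 52.23
eef_pos: [0.6448, -0.0415, 0.0356]
ee_rot: [3.138, -0.001, -2.947]
force: [-2.2, 0.2, 7.2]
width: 0.0004
gripper_force: 4.0
```

Emit:
{"fn": "apply_moves", "kwargs": {
  "steps": [
    {"translation":[0,0,0.02],"rotation":[0,0,0]},
    {"translation":[0,0,0.05],"rotation":[0,0,0]},
    {"translation":[0,0,0.06],"rotation":[0,0,0]},
    {"translation":[0,0,0.06],"rotation":[0,0,0]},
    {"translation":[0,0,0.06],"rotation":[0,0,0]},
    {"translation":[0,0,0.06],"rotation":[0,0,0]},
    {"translation":[0,0,0.06],"rotation":[0,0,0]},
    {"translation":[0,0,0.06],"rotation":[0,0,0]},
    {"translation":[0,0,0.06],"rotation":[0,0,0]},
    {"translation":[0,0,0.06],"rotation":[0,0,0]}
  ]
}}

```text
t: 53.07
eef_pos: [0.6452, -0.0414, 0.05]
ee_rot: [3.138, -0.0, -2.947]
force: [-0.0, 0.4, -0.6]
width: 0.0005
gripper_force: 0.0
```

Emit:
{"fn": "apply_moves", "kwargs": {
  "steps": [
    {"translation":[0,0,0.08],"rotation":[0,0,0]},
    {"translation":[0,0,0.18],"rotation":[0,0,0]},
    {"translation":[0,0,0.3],"rotation":[0,0,0]},
    {"translation":[0,0,0.42],"rotation":[0,0,0]},
    {"translation":[0,0,0.54],"rotation":[0,0,0]},
    {"translation":[0.05,0.08,0.66],"rotation":[0,0,0]},
    {"translation":[0.13,0.2,0.78],"rotation":[0,0,0]},
    {"translation":[0.21,0.35,0.88],"rotation":[0,0,0]},
    {"translation":[0.29,0.5,0.92],"rotation":[0,0,0]},
    {"translation":[0.31,0.65,0.92],"rotation":[0,0,0]}
  ]
}}

```text
t: 53.9
eef_pos: [0.7229, 0.1125, 0.2828]
ee_rot: [3.138, 0.005, -2.949]
force: [0.6, 0.8, -0.7]
width: 0.0005
gripper_force: 0.0
```

```bash
cat > v2.py <<'E'
from station import *
from h import *
s=get_state();print(s['t'],s['eef_pos'].round(4),s['ee_rot'].round(3),s['force'].round(1))
p=[.6221,.0604,.194];c=camera_model('wrist');im=grab_frame('wrist');cv2.imwrite('pics/v2.png',im)
for n in('scene','side'): cv2.imwrite(f'pics/{n}9.png',grab_frame(n))
g=cv2.cvtColor(im,cv2.COLOR_BGR2GRAY)
P=lambda x,y,z=.028:proj(c,[*T2(p,(x/1e3,y/1e3)),z])
def val(x,y,z=.028):
    u=P(x,y,z).astype(np.float32);return int(cv2.remap(g,u[:1][None],u[1:][None],1)[0,0])
for x in(32,38,40,-78,-70,-68,-66): print(x,'y58-80',[val(x,y) for y in range(60,81)])
for y in(25,45): print('col',y,'44..66',[val(x,y) for x in range(48,62)])
for y in(25,45): print('tail',y,[val(x,y) for x in range(-150,-135)])
# rail pad: raised vs latched expectation in scene and side views
for n in('scene','side'):
    k=camera_model(n);f=lambda x,y,z:proj(k,[*T2(p,(x,y)),z]).round(0)
    a=cv2.imread(f'pics/{n}0.png').astype(int);b=cv2.imread(f'pics/{n}9.png').astype(int)
    for t,q in(('raised',(.003,-.087,.137)),('down',(.003,-.107,.06))):
        u=f(*q).astype(int);print(n,t,u,a[u[1]-1:u[1]+2,u[0]-1:u[0]+2].mean((0,1)).round(),b[u[1]-1:u[1]+2,u[0]-1:u[0]+2].mean((0,1)).round())
E
python3 v2.py
```

```text
53.9 [0.7229 0.1125 0.2828] [ 3.138  0.005 -2.949] [ 0.6  0.8 -0.7]
32 y58-80 [252, 252, 252, 252, 253, 254, 255, 255, 243, 208, 211, 213, 214, 214, 215, 212, 200, 177, 145, 138, 138]
38 y58-80 [251, 252, 252, 252, 252, 254, 255, 255, 244, 191, 205, 232, 255, 255, 254, 249, 231, 192, 205, 204, 187]
40 y58-80 [250, 251, 251, 252, 252, 254, 255, 255, 248, 208, 235, 254, 255, 254, 253, 252, 245, 229, 218, 214, 210]
-78 y58-80 [205, 206, 207, 216, 236, 250, 255, 255, 252, 226, 206, 188, 176, 181, 194, 209, 217, 217, 215, 212, 203]
-70 y58-80 [209, 209, 208, 216, 234, 249, 255, 255, 253, 232, 222, 226, 232, 236, 234, 227, 220, 214, 212, 212, 212]
-68 y58-80 [210, 209, 210, 217, 233, 249, 255, 255, 249, 233, 233, 249, 249, 248, 248, 244, 235, 219, 214, 214, 214]
-66 y58-80 [212, 211, 210, 217, 233, 249, 255, 255, 240, 217, 222, 253, 254, 253, 252, 247, 234, 213, 215, 214, 214]
col 25 44..66 [252, 252, 252, 253, 254, 255, 255, 250, 243, 250, 249, 246, 242, 238]
col 45 44..66 [223, 226, 238, 252, 255, 255, 255, 243, 224, 236, 243, 244, 241, 239]
tail 25 [0, 0, 0, 0, 0, 0, 0, 0, 0, 0, 0, 0, 0, 0, 0]
tail 45 [0, 0, 0, 0, 0, 0, 0, 0, 0, 0, 0, 0, 0, 0, 0]
scene raised [271 204] [99. 97. 99.] [165. 165. 168.]
scene down [268 228] [159. 159. 161.] [104. 102. 104.]
side raised [230 169] [113. 115. 119.] [140. 116. 144.]
side down [232 186] [143. 148. 155.] [108. 109. 112.]
```

```bash
python3 -c "
from station import *
print(job_done())"
```

```text
the job is handed in; nothing more can be done
None
```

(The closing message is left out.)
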